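# Uncover the mounted specimens, nest the dust covers and load the microscope stage

### The arm

A 6-joint arm with a two-finger parallel gripper is mounted at the origin on the work surface. World frame = base frame: x ahead of the robot, y to its left, z up, the work surface at z = 0. Lengths are in mm, angles in rad, forces in N, time in s.
With the tool pointing down it reaches from about 350 to 875 mm from the base axis. Payload 4.2 kg.
Tool frame: the origin (TCP) lies at the very end of the fingers, on their centre line; the grasp point (between the pads) lies 19 mm behind it; z points along the fingers, y is the direction in which the jaws open and shut (so a half turn about z gives the same grasp; the last joint's range is limited). The gripper opens to 85 mm and grips with 20 to 120 N. Pads are 22 mm wide; open, the fingers measure 114 mm over their backs; the gripper's body (76 mm by 85 mm) begins 54 mm behind the grasp point. The pads swing forward as they close: fully open they stand 13 mm farther back than shut.
Start: joints at [-1.014, 0.385, 0.008, 0, -1.194, -0.259], TCP at [183.402, -597.464, 208.912] pointing down, gripper open.
Joint ranges: [-3.14, 3.14], [-1.21, 2.06], [-1.07, 1.41], [-3.16, 2.05], [-2.99, -0.16], [-3.1, 3.1]. Speed limits (rad/s): [2.79, 2.79, 3.14, 3.14, 3.14, 3.14].

### API

Orientations are given as a unit quaternion [x, y, z, w].
In Python, from bench import arm, optics, job gives the robot as it stands.
- The arm moves only by the tool send_rows, never from a script. Its argument "steps" is a list that holds one entry, the list of rows, each a list of 5 numbers: the shift along the tool's x, y, z in cm, then the turn about the tool's z in rad, then the opening, from 0 (shut) to 1 (fully open). A call has 1 to 10 rows; each row shifts and turns the pose as measured when the row begins, along the tool's axes as they then stand; what a row does not reach is not made up. A row lasts 1/12 s, in which the tool goes at most 41.7 mm and 7.16 degrees, less where a joint would pass 70% of its speed; a pose out of reach is approached as far as the arm can. A call with a gripper value outside its range is refused whole. The fingers move at their own pace and stop on an object; the grip force is fixed at half the most. Time passes only in rows, so rows that do not move let the fingers close. It gives the time, the measured TCP pose, the force and the opening at its end, in the units of the state.
- arm.read_state(): the state, without advancing time (a new reading comes with each control period).
- optics.get_image(name): name is "side" or "top"; returns (picture, depth): 420x560x3 uint8, blue, green, red; 420x560 float32, mm along the optical axis (not along the pixel's ray), 0 where there is no reading.
- optics.get_calibration(name): a dict with "K" (3x3 intrinsics, pixels), "rvec" (rotation vector, rad) and "tvec" (3), from world to camera coordinates, as OpenCV has them. Camera axes: x right, y down, z forward; pixel columns grow to the right and rows downward; lengths in mm; the calibration is good to about 2 mm. A picture is of the moment at which its call begins. get_calibration takes no time and is no camera call.
- job.job_done(): hands the job in, once; it reports no verdict.
The state is a dict: "clock": time; "joints": joint angles; "joint_vel": joint speeds; "joint_efforts": joint torques, N m; "position": TCP position; "ee_rot": TCP orientation; "contact_force": force on the tool from outside, world axes, zero at the start; "wrist_torque": the same for the moment, N m; "gripper_width": finger opening in mm.
Only numpy, scipy, OpenCV 4.12 (cv2) and the standard library are available. Lean on these libraries where they do the work, as an engineer would, in place of code of your own. Each camera call takes 0.05 s, during which the arm holds its last target. There are 200 camera calls.

### The job

The specimens on the aluminium carrier are to go under the microscope. First take every dust cover off the carrier by its knob and nest them all in one upright stack on the spare cover that stands by itself on the bench, pressing each one down with a light push until it sits snug, but never so hard that it wedges into the one below. Only then lift the carrier by its black grip bar, keep it level, and seat it fully home over the two pegs of the microscope's stage, either way round; leave the mouse, the jar and the gauge case alone.

Things in the scene. Friction and masses are not known exactly. Their poses are not given: they have to be found in the camera images.
- cover1: tapered dust cover, a grey springy plastic bell open at the foot: 56 mm across the foot, 42 mm at the shoulder 52 mm up, wall 2 mm; on the shoulder a knob 16 mm across, 14 mm tall; 42 g. Origin at the centre of the foot, z up. May be absent; else it starts over the carrier's +x, +y specimen, within 3 mm of its centre
- cover2: tapered dust cover, a grey springy plastic bell open at the foot: 56 mm across the foot, 42 mm at the shoulder 52 mm up, wall 2 mm; on the shoulder a knob 16 mm across, 14 mm tall; 42 g. Origin at the centre of the foot, z up. May be absent; else it starts over the carrier's -x, +y specimen, within 3 mm of its centre
- cover3: tapered dust cover, a grey springy plastic bell open at the foot: 56 mm across the foot, 42 mm at the shoulder 52 mm up, wall 2 mm; on the shoulder a knob 16 mm across, 14 mm tall; 42 g. Origin at the centre of the foot, z up. May be absent; else it starts over the carrier's -x, -y specimen, within 3 mm of its centre
- cover4: tapered dust cover, a grey springy plastic bell open at the foot: 56 mm across the foot, 42 mm at the shoulder 52 mm up, wall 2 mm; on the shoulder a knob 16 mm across, 14 mm tall; 42 g. Origin at the centre of the foot, z up. May be absent; else it starts over the carrier's +x, -y specimen, within 3 mm of its centre
- spare: the spare cover, same as the others, alone on the bench: foot of the stack. A cover just laid over another rides loose, its foot 24 to 25 mm above the other's foot. A light push of 5 to 12 N slides it on to about 22.5 to 20.5 mm, where it stays: snug (19.2 to 23.4 counts). From some 25 to 30 N it goes below 19.2 mm: wedged. A push also passes through the covers below, which settle a little more
- carrier: specimen carrier: aluminium plate 150 (x) by 130 (y) by 7 mm on 3 mm feet, 0.55 kg. Origin at the level of the feet's soles, below its centre, z up. Black grip bar over the middle: 12 mm wide (x), 40 long (y), 36 to 54 mm above the soles. Specimens 30 mm across at x +-36, y +-33, tops 24 mm above the soles. Two 13 mm peg holes through the plate at x +-62, y 0. Same after a half turn
- stage: the microscope's stage, fixed, run out for loading on a dark bed 210 mm wide that leads off to the microscope at the left (+y). Origin on the bench below the seat's centre, z up, x along the line of the pegs. Bed 30 mm high, slide on it 180 by 150 mm up to 58 mm, above that the seat plate on four pillars
- stage_seat (a point): centre of the top face of the stage's dark seat plate (160 mm x, 140 mm y), 90 mm above the bench, axes as the stage. Two steel pegs stand on it at x +-62, y 0: 10 mm across, 14 mm tall, the upper 6 mm tapered. With the carrier fully home its feet stand on this face
- mouse: black computer mouse, 105 mm (x) by 62 by 34 mm tall, loose; origin at the centre of its underside. Leave alone.
- jar: small capped jar, 44 mm across, 55 mm tall, loose; origin at the centre of its underside. Leave alone.
- gauge_case: flat dark wooden gauge case, 80 by 110 by 25 mm, loose; origin at the centre of its underside. Leave alone.
Not all that is in view belongs to the job. Of the things that look like the carrier, take the one that is nearest to the robot's base at the start.

How it is judged:
By the outcome, as a careful person would: the job done as asked, in the order asked, and still so for the second after the job is handed in, with the robot touching nothing.
Of cover1, cover2, cover3, cover4 only 3 to 4 are there at a start; the rules pass over those that are not, and their reading is None.
At some moment in a run one of carrier may be knocked a few centimetres aside while the robot is not near it.
It also fails if it takes over 208 s, if anything falls off the work surface, if the arm or the gripper's body presses on something with over 40 N, if the wrist force passes 120 N, or if a joint passes its speed limit or range.

## Working session

There is one attempt and no reset: what is moved stays moved. The work goes in short steps, Python scripts to look and compute and a tool call to move; the robot and the scene stay as the last step left them, time stands still between calls to the robot, and variables do not carry over. Pictures are saved under pics/ and viewed, about 12 in all and at most 16, crops included, and the job is handed in when it is done.

Besides the shell and the picture viewer there is one more tool, called after "Emit:" as name([rows], argument=value, ...), one row to a line, values as JSON. send_rows: Moves the arm, as the interface text tells. Its arguments: {"type":"object","properties":{"steps":{"type":"array","items":{"type":"array","items":{"type":"array","items":{"type":"number"}}}}},"required":["steps"]}

```bash
ls; mkdir -p pics
cat > h.py <<'E'
import numpy as np, cv2
from bench import arm, optics, job
def cam(n):
    c=optics.get_calibration(n); R=cv2.Rodrigues(np.array(c["rvec"],float))[0]
    return np.array(c["K"],float),R,np.array(c["tvec"],float).reshape(3)
def ray(n,u,v,z):
    K,R,t=cam(n); d=R.T@np.linalg.solve(K,[u,v,1.]); o=-R.T@t
    return o+d*(z-o[2])/d[2]
def pts(n,D):
    K,R,t=cam(n); v,u=np.mgrid[:D.shape[0],:D.shape[1]]
    P=np.stack([(u-K[0,2])/K[0,0]*D,(v-K[1,2])/K[1,1]*D,D],-1)
    return (P-t)@R
def proj(n,p):
    K,R,t=cam(n); q=K@(R@np.array(p,float)+t); return q[:2]/q[2]
def snap(n,f=None):
    I,D=optics.get_image(n)
    if f: cv2.imwrite("pics/"+f,I); np.save("pics/"+f[:-4],D)
    return I,D
E
python3 - <<'E'
from h import *
for n in("top","side"):
    snap(n,n+"0.png"); K,R,t=cam(n); print(n,K.round(1).tolist(),(-R.T@t).round(),R.round(2).tolist())
print(arm.read_state())
E
```

```text
pics
top [[505.7, 0.0, 286.2], [0.0, 505.7, 208.8], [0.0, 0.0, 1.0]] [ 483. -127. 1323.] [[-0.02, -1.0, -0.01], [-0.99, 0.02, -0.11], [0.11, 0.01, -0.99]]
side [[489.5, 0.0, 273.5], [0.0, 489.5, 205.4], [0.0, 0.0, 1.0]] [ 44. 532. 883.] [[-0.76, -0.65, -0.0], [-0.44, 0.51, -0.74], [0.48, -0.56, -0.68]]
{'clock': 0.1, 'joints': array([-1.01441768e+00,  3.85478243e-01,  6.78913568e-03, -4.20692905e-04,
       -1.19397748e+00, -2.58556772e-01]), 'joint_vel': array([ 0.00138862, -0.00108754,  0.00489369,  0.00185144,  0.00089774,
        0.00130727]), 'joint_efforts': array([ 3.15331645e-04, -3.93318343e+01,  1.88930494e+01,  4.19785872e+00,
       -2.52928709e-03,  1.41151557e-07]), 'position': array([ 183.22893011, -596.96875252,  207.94440556]), 'ee_rot': array([-1.48284417e-01,  9.88944295e-01,  9.36050133e-04, -1.91070640e-04]), 'contact_force': array([ 0.28271211, -0.77067456,  0.53377327]), 'wrist_torque': array([ 0.0385338 ,  0.01275033, -0.00474087]), 'gripper_width': 85.63894164467702}
```

View pics/top0.png

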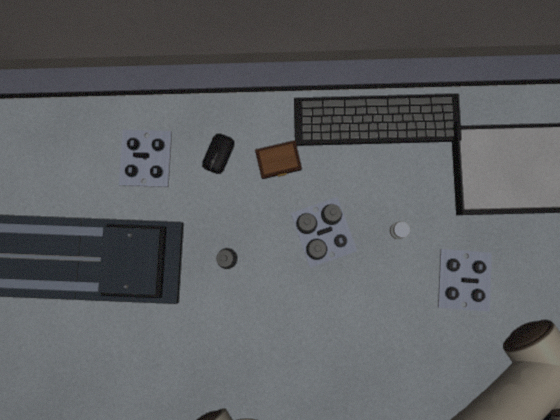

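View pics/side0.png

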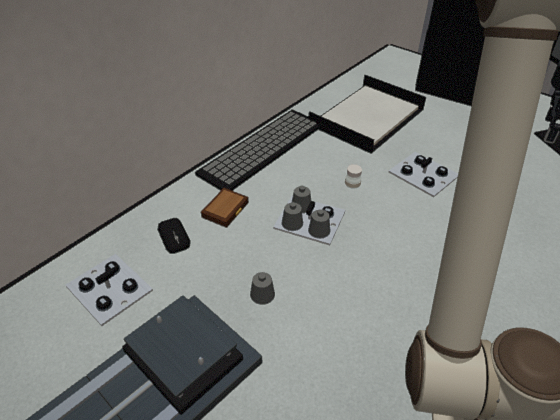

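Run:
```python
from h import *
for nm,u,v,z in[("cA",146,158,10),("cB",324,232,10),("cC",466,280,10),("spare",227,258,66),("k1",332,214,66),("k2",307,223,66),("k3",317,249,66),("open",341,240,24),("pegA",129,236,104),("pegB",125.5,287,104),("grip",324,231,54),("jar",401,230,55),("case",278,160,25)]:
    p=ray("top",u,v,z); print(nm,p.round(0),"d",np.hypot(*p[:2]).round())
I=cv2.imread("pics/top0.png"); J=cv2.resize(I[180:320,80:500],None,fx=1.9,fy=1.9,interpolation=2)
I1=cv2.resize(I[195:270,285:360],None,fx=7,fy=7,interpolation=2);S=cv2.imread("pics/side0.png");S1=cv2.resize(S[170:250,265:350],(560,525),interpolation=2)
K=np.hstack([I1,S1]);K=cv2.resize(K,None,fx=.73,fy=.73); cv2.imwrite("pics/c1.png",np.clip(K*1.6,0,255).astype(np.uint8))
cv2.imwrite("pics/c2.png",np.clip(cv2.resize(I[210:310,90:250],None,fx=5,fy=5,interpolation=2)*1.8,0,255).astype(np.uint8))
```

```text
cA [773. 253.  10.] d 813.0
cB [ 565. -212.   10.] d 603.0
cC [ 433. -572.   10.] d 717.0
spare [503.  34.  66.] d 504.0
k1 [ 606. -230.   66.] d 648.0
k2 [ 585. -167.   66.] d 608.0
k3 [ 520. -190.   66.] d 553.0
open [ 542. -254.   24.] d 599.0
pegA [561. 266. 104.] d 621.0
pegB [439. 273. 104.] d 517.0
grip [ 565. -210.   54.] d 602.0
jar [ 562. -402.   55.] d 691.0
case [755. -97.  25.] d 761.0
```

View pics/c1.png

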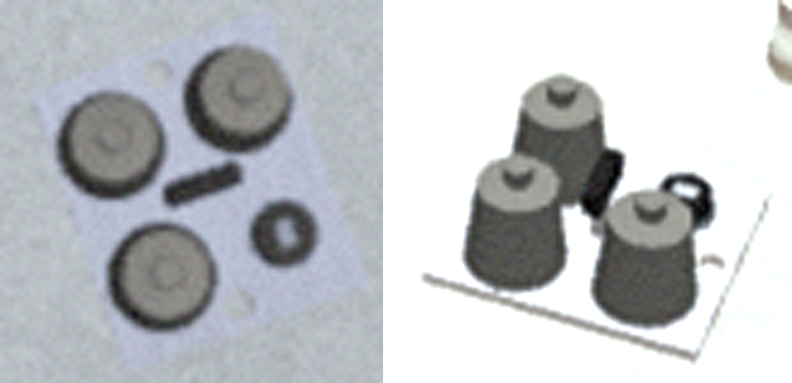

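View pics/c2.png

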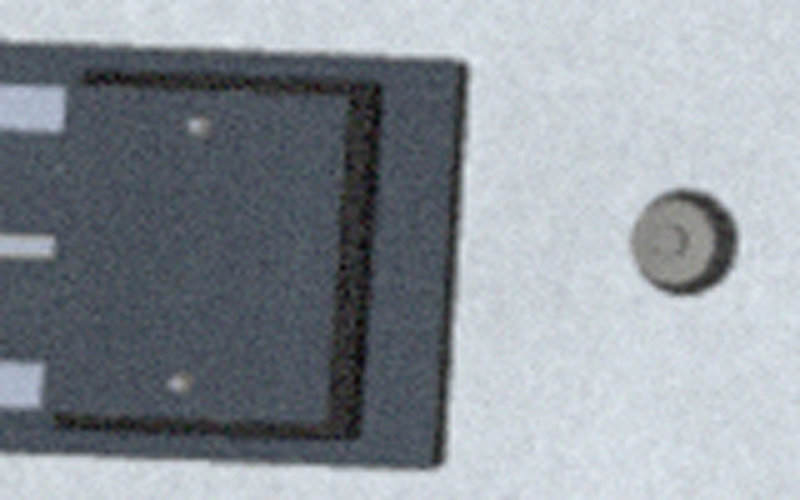

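Look-alikes at top pixels (146,158), (324,232) and (466,280) lie 813, 603 and 717 mm from the base. The middle one is nearest and is the only one with covers, and the crop confirms it: three covers, with one bare specimen at the -y, -x corner. The pegs show at about (129,236) and (125,287).

```bash
cat >> h.py <<'E'
def cc(n,mask,amin):
    k,L,s,c=cv2.connectedComponentsWithStats(mask.astype(np.uint8)); return [(c[i],s[i,4],L==i) for i in range(1,k) if s[i,4]>=amin]
def discs(D,zlo,zhi,box,n="top",amin=40):
    "centroids of depth blobs with world z in a band"
    P=pts(n,D); m=(P[...,2]>zlo)&(P[...,2]<zhi)&(D>0)
    for i in(0,1): m&=(P[...,i]>box[i][0])&(P[...,i]<box[i][1])
    return [(np.r_[(P[q][:,:2].min(0)+P[q][:,:2].max(0))/2],P[q].mean(0),a) for c,a,q in cc(n,m,amin)]
def go(x,y,z,yaw=None):
    "shift in tool axes, cm, to world target; yaw = world direction of the tool's y axis (mod pi), rad"
    from scipy.spatial.transform import Rotation as Ro
    s=arm.read_state(); R=Ro.from_quat(s["ee_rot"]).as_matrix(); d=R.T@(np.array([x,y,z])-s["position"])/10
    o="pos %s F %s w %.1f t %.1f| shift cm %s"%(s["position"].round(1),s["contact_force"].round(1),s["gripper_width"],s["clock"],d.round(2))
    if yaw is not None:
        c=np.arctan2(R[1,1],R[0,1]); e=(yaw-c+np.pi/2)%np.pi-np.pi/2; o+=" turn %.3f (or %+.3f) j6 %.2f"%(-e,-e+np.pi*np.sign(e),s["joints"][5])
    print(o)
E
python3 - <<'E'
from h import *
D=np.load("pics/top0.npy"); DS=np.load("pics/side0.npy")
for n,d in(("top",D),("side",DS)):
    P=pts(n,d); b=((350,700),(-330,120))
    m=(abs(P[...,2])<12)&(P[...,0]>400)&(P[...,0]<700)&(P[...,1]>-100)&(P[...,1]<0); print(n,"bench z",np.median(P[m][:,2]),P[m][:,2].std())
    print("shoulder-ish");[print(x[0].round(1),x[1].round(1),x[2]) for x in discs(d,40,100,b,n,15)]
    print("seat",[(x[0].round(1),x[1].round(1),x[2]) for x in discs(d,80,110,((350,650),(150,400)),n,200)])
# plate by colour
I=cv2.imread("pics/top0.png"); hsv=cv2.cvtColor(I,cv2.COLOR_BGR2HSV)
print(hsv[205:262:6,300:345:5].tolist()[4], hsv[260,200])
b,g,r=[I[...,i].astype(int) for i in range(3)]
m=(b-g>8)&(b>90); m=cv2.morphologyEx(m.astype(np.uint8),cv2.MORPH_CLOSE,np.ones((3,3)))
for c,a,q in cc("top",m,300):
    cn=max(cv2.findContours(q.astype(np.uint8),0,2)[0],key=cv2.contourArea); print(c.round(),a,cv2.minAreaRect(cn))
E
```

```text
top bench z 0.3708282259626052 2.7393102511533813
shoulder-ish
[ 610.4 -231.5] [ 609.8 -230.7   61.6] 277
[ 589.2 -167.8] [ 587.8 -167.    61. ] 283
[ 567.3 -211. ] [ 566.6 -210.6   53.2] 77
[ 522.9 -191.1] [ 521.9 -190.1   61.2] 285
[504.5  41. ] [504.2  41.   53.3] 252
seat [(array([502.7, 270.1]), array([502.7, 269.1,  90. ]), np.int32(3793))]
side bench z 0.6118845097721972 1.7084472983667938
shoulder-ish
[ 591.3 -195.5] [ 588.1 -191.5   57.7] 650
[ 518.1 -188. ] [ 514.5 -182.    58.6] 308
[500.6  44.8] [497.4  48.4  52.6] 331
seat [(array([500.3, 272.8]), array([494.9, 276.1,  90.3]), np.int32(6019))]
[[30, 17, 30], [30, 6, 80], [45, 7, 70], [113, 26, 88], [110, 31, 100], [120, 6, 42], [165, 27, 38], [114, 29, 130], [116, 28, 129]] [111  15 118]
[145. 158.] 1994 ((144.47999572753906, 157.86000061035156), (49.09096908569336, 56.57942199707031), 3.1798300743103027)
[326. 233.] 1493 ((323.2059020996094, 231.6764678955078), (58.58979797363281, 50.38318634033203), 70.34617614746094)
[ 51. 229.] 832 ((50.965660095214844, 229.35862731933594), (102.2782211303711, 8.313352584838867), 2.2906100749969482)
[465. 280.] 2239 ((464.96759033203125, 279.64837646484375), (51.635498046875, 59.72539138793945), 2.8624050617218018)
[ 48. 285.] 801 ((48.49128723144531, 284.7119445800781), (97.36985778808594, 8.417552947998047), 2.353296995162964)
```

```bash
cat >> h.py <<'E'
def spots(D,n,guess,zs,r=27):
    "median of points within band zs near the guess: shoulder disc centre"
    P=pts(n,D)
    for g in guess:
        c=np.array(g,float)
        m=(P[...,2]>zs[0])&(P[...,2]<zs[1])&(np.hypot(P[...,0]-c[0],P[...,1]-c[1])<r)
        m=cv2.morphologyEx(m.astype(np.uint8),cv2.MORPH_OPEN,np.ones((3,3)))>0
        q=P[m][:,:2]; e,_=cv2.minEnclosingCircle(q.astype(np.float32)); print(n,g,"mean",q.mean(0).round(1),"circ",np.round(e,1),"median z",np.median(P[m][:,2]).round(1),m.sum())
E
python3 - <<'E'
from h import *
for n in("top","side"):
    D=np.load(f"pics/{n}0.npy")
    spots(D,n,[(504,41)],(48,57)); spots(D,n,[(609,-230),(587,-167),(521,-190)],(58,67))
    spots(D,n,[(504,41)],(61,72),12); spots(D,n,[(609,-230),(587,-167),(521,-190)],(71,82),12)
E
```

```text
top (504, 41) mean [501.9  43.3] circ [504.3  42.1] median z 52.2 138
top (609, -230) mean [ 613.3 -232.4] circ [ 612.2 -231.7] median z 62.1 144
top (587, -167) mean [ 589.5 -166.5] circ [ 590.  -166.9] median z 61.8 159
top (521, -190) mean [ 520.1 -189.9] circ [ 522.3 -190.4] median z 62.1 129
top (504, 41) mean [504.3  44.4] circ [504.3  43.6] median z 66.1 22
top (609, -230) mean [ 614.8 -232. ] circ [ 615. -232.] median z 75.9 15
top (587, -167) mean [ 590.2 -166.5] circ [ 590.6 -165.8] median z 76.4 26
top (521, -190) mean [ 523.  -190.6] circ [ 523.  -190.6] median z 75.8 31
side (504, 41) mean [497.9  48.7] circ [501.  45.] median z 52.0 194
side (609, -230) mean [ 605.3 -226.5] circ [ 608.2 -229.5] median z 62.2 123
side (587, -167) mean [ 583.6 -161.6] circ [ 587.  -165.8] median z 62.1 143
side (521, -190) mean [ 515.9 -185.1] circ [ 519.5 -186.5] median z 62.2 131
side (504, 41) mean [501.5  43.9] circ [502.3  43.2] median z 66.2 34
side (609, -230) mean [ 607.9 -230.2] circ [ 606.8 -229.7] median z 75.4 20
side (587, -167) mean [ 584.3 -164.2] circ [ 585.4 -165. ] median z 75.2 24
side (521, -190) mean [ 518.1 -187.7] circ [ 519.1 -188. ] median z 75.9 28
```

```bash
python3 -c "
from h import *
go(520.5,-189,140,1.868)"
```

```text
pos [ 183.2 -597.   207.9] F [ 0.3 -0.8  0.5] w 85.6 t 0.1| shift cm [-44.21  29.1    6.85] turn 0.000 (or -3.141) j6 -0.26
```

Emit:
send_rows([
  [[-2.9, 1.9, 0.4, 0, 0.5], [-2.9, 1.9, 0.4, 0, 0.5], [-2.9, 1.9, 0.4, 0, 0.5], [-2.9, 1.9, 0.4, 0, 0.5], [-2.9, 1.9, 0.4, 0, 0.5], [-2.9, 1.9, 0.4, 0, 0.5], [-2.9, 1.9, 0.4, 0, 0.5], [-2.9, 1.9, 0.4, 0, 0.5], [-2.9, 1.9, 0.4, 0, 0.5], [-2.9, 1.9, 0.4, 0, 0.5]],
])

```text
clock: 0.93
position: [408.1, -322.9, 161.5]
ee_rot: [-0.141, 0.99, 0.004, -0.003]
contact_force: [-0.1, 0.2, -0.0]
gripper_width: 42.7
```

Emit:
send_rows([
  [[-2.9, 1.9, 0.4, 0, 0.5], [-2.9, 1.9, 0.4, 0, 0.5], [-2.9, 1.9, 0.4, 0, 0.5], [-2.9, 1.9, 0.4, 0, 0.5], [0, 0, 0, 0, 0.5], [0, 0, 0, 0, 0.5]],
])

```text
clock: 1.43
position: [503.7, -205.2, 141.9]
ee_rot: [-0.145, 0.989, 0.005, -0.005]
contact_force: [-0.0, -0.6, -0.3]
gripper_width: 42.8
```

```bash
python3 -c "
from h import *
go(520.5,-189,78,1.868)
I,D=snap('side','s1.png');cv2.imwrite('pics/s1c.png',cv2.resize(I[130:330,220:420],(600,600),interpolation=2))
I,D=snap('top','t1.png')"
```

```text
pos [ 503.7 -205.2  141.9] F [-0.  -0.6 -0.3] w 42.8 t 1.4| shift cm [-2.13  1.    6.38] turn -0.006 (or +3.136) j6 -1.18
```

View pics/s1c.png

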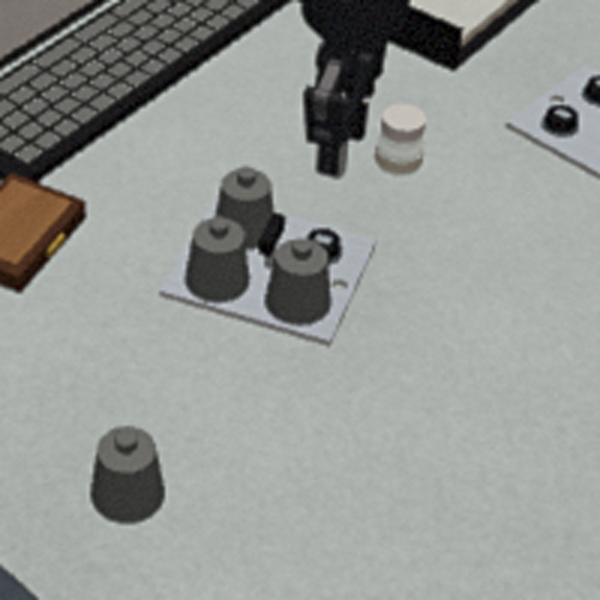

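Emit:
send_rows([
  [[-0.7, 0.35, 0, 0, 0.5], [-0.7, 0.35, 0, 0, 0.5], [-0.7, 0.3, 1.0, 0, 0.5], [0, 0, 1.2, 0, 0.5], [0, 0, 1.2, 0, 0.5], [0, 0, 1.2, 0, 0.5], [0, 0, 0, 0, 0.5], [0, 0, 0, 0, 0.5]],
])

```text
clock: 2.2
position: [520.8, -192.5, 93.1]
ee_rot: [-0.14, 0.99, 0.005, -0.003]
contact_force: [0.7, -0.1, 0.8]
gripper_width: 42.9
```

```bash
python3 -c "
from h import *
go(520.5,-189,65,1.868)
I,D=snap('side','s2.png');J=snap('top','t2.png')[0]
cv2.imwrite('pics/s2c.png',np.hstack([cv2.resize(I[180:255,280:355],(400,400),interpolation=2),np.clip(1.7*cv2.resize(J[205:280,285:360],(400,400),interpolation=2),0,255).astype(np.uint8)]))
for n in('side','top'): print(proj(n,arm.read_state()['position']))"
```

```text
pos [ 520.8 -192.5   93.1] F [ 0.7 -0.1  0.8] w 42.9 t 2.2| shift cm [-0.09  0.32  2.82] turn -0.017 (or +3.125) j6 -1.22
[321.20450243 204.87332531]
[318.5631951  248.16632134]
```

View pics/s2c.png

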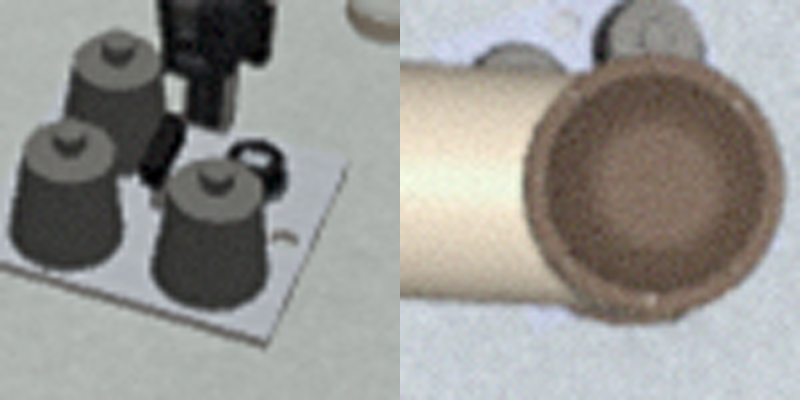

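Emit:
send_rows([
  [[-0.05, 0.3, 0.9, 0, 0.5], [0, 0, 0.9, 0, 0.5], [0, 0, 0.6, 0, 0.5], [0, 0, 0.3, 0, 0.5], [0, 0, 0, 0, 0.5]],
])

```text
clock: 2.72
position: [521.6, -189.1, 65.8]
ee_rot: [-0.14, 0.99, 0.004, -0.001]
contact_force: [0.5, -0.2, 0.5]
gripper_width: 42.6
```

```bash
python3 -c "
from h import *
go(520.5,-189,65,1.868)
I,D=snap('side','s3.png')
cv2.imwrite('pics/s3c.png',cv2.resize(I[180:255,280:355],(600,600),interpolation=2))"
```

```text
pos [ 521.6 -189.1   65.8] F [ 0.5 -0.2  0.5] w 42.6 t 2.7| shift cm [0.1  0.04 0.08] turn -0.017 (or +3.125) j6 -1.22
```

View pics/s3c.png

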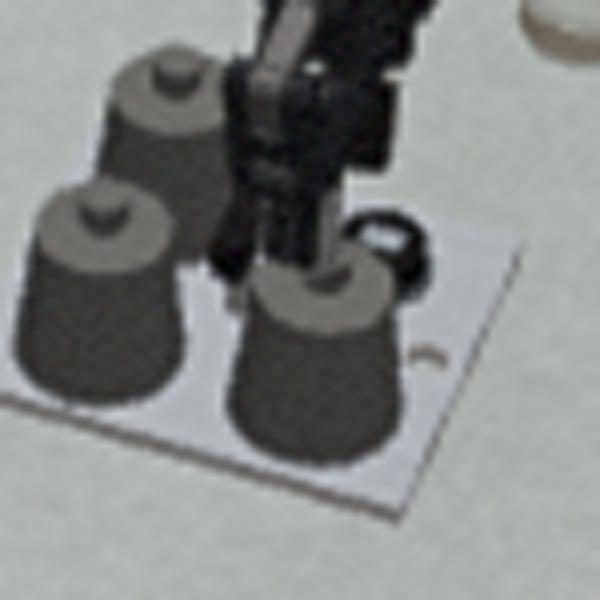

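```bash
python3 -c "
from h import *
D=np.load('pics/s3.npy'); P=pts('side',D)
p=arm.read_state()['position'];print((proj('side',p)-[280,180])*8)
for v in range(198,220,2): print(v,[tuple(P[v,u].round().astype(int)) for u in range(308,326,2)])"
```

```text
[315.27477047 270.46067206]
198 [(np.int64(517), np.int64(-131), np.int64(160)), (np.int64(512), np.int64(-132), np.int64(162)), (np.int64(506), np.int64(-131), np.int64(166)), (np.int64(502), np.int64(-132), np.int64(168)), (np.int64(497), np.int64(-133), np.int64(170)), (np.int64(493), np.int64(-135), np.int64(171)), (np.int64(498), np.int64(-151), np.int64(157)), (np.int64(503), np.int64(-165), np.int64(144)), (np.int64(526), np.int64(-210), np.int64(101))]
200 [(np.int64(586), np.int64(-229), np.int64(46)), (np.int64(513), np.int64(-134), np.int64(154)), (np.int64(515), np.int64(-144), np.int64(146)), (np.int64(502), np.int64(-134), np.int64(160)), (np.int64(498), np.int64(-136), np.int64(161)), (np.int64(494), np.int64(-137), np.int64(163)), (np.int64(495), np.int64(-147), np.int64(155)), (np.int64(501), np.int64(-164), np.int64(140)), (np.int64(526), np.int64(-211), np.int64(93))]
202 [(np.int64(585), np.int64(-228), np.int64(41)), (np.int64(514), np.int64(-135), np.int64(147)), (np.int64(512), np.int64(-140), np.int64(144)), (np.int64(506), np.int64(-140), np.int64(148)), (np.
[... 2979 characters left out ...]
(531), np.int64(-180), np.int64(60)), (np.int64(526), np.int64(-182), np.int64(61)), (np.int64(523), np.int64(-185), np.int64(61)), (np.int64(515), np.int64(-182), np.int64(68)), (np.int64(516), np.int64(-192), np.int64(60)), (np.int64(513), np.int64(-196), np.int64(59))]
218 [(np.int64(567), np.int64(-207), np.int64(10)), (np.int64(562), np.int64(-209), np.int64(12)), (np.int64(531), np.int64(-172), np.int64(58)), (np.int64(524), np.int64(-171), np.int64(64)), (np.int64(522), np.int64(-176), np.int64(61)), (np.int64(518), np.int64(-179), np.int64(61)), (np.int64(514), np.int64(-182), np.int64(62)), (np.int64(511), np.int64(-185), np.int64(62)), (np.int64(507), np.int64(-188), np.int64(62))]
```

Emit:
send_rows([
  [[0, 0, -1.5, 0, 0.5], [0, 0, -1.5, 0, 0.3], [0, 0, 0, 0, 0.3], [0, 0, 0, 0, 0.3], [0, 0, 0, 0, 0.3], [0, 0, 0, 0, 0.3]],
])

```text
clock: 3.27
position: [521.3, -189.4, 95.8]
ee_rot: [-0.14, 0.99, 0.004, -0.001]
contact_force: [-0.3, 0.7, -0.2]
gripper_width: 25.4
```

```bash
python3 -c "
from h import *
go(520.5,-189,65,1.868)
I,D=snap('side','s4.png')
cv2.imwrite('pics/s4c.png',cv2.resize(I[170:245,280:355],(600,600),interpolation=2))
p=arm.read_state()['position'];print((proj('side',p)-[280,170])*8)
P=pts('side',D);m=(P[...,2]>80)&(P[...,2]<125)&(abs(P[...,0]-520)<50)&(abs(P[...,1]+189)<50)
q=P[m];
for lo in range(80,125,5):
  r=q[(q[:,2]>=lo)&(q[:,2]<lo+5)]; print(lo,len(r),r.mean(0).round(0) if len(r) else '')
"
```

```text
pos [ 521.3 -189.4   95.8] F [-0.3  0.7 -0.2] w 25.4 t 3.3| shift cm [0.06 0.03 3.08] turn -0.017 (or +3.124) j6 -1.22
[322.68937496 278.40940323]
80 0 
85 0 
90 0 
95 0 
100 0 
105 0 
110 0 
115 3 [ 517. -171.  119.]
120 13 [ 517. -190.  122.]
```

View pics/s4c.png

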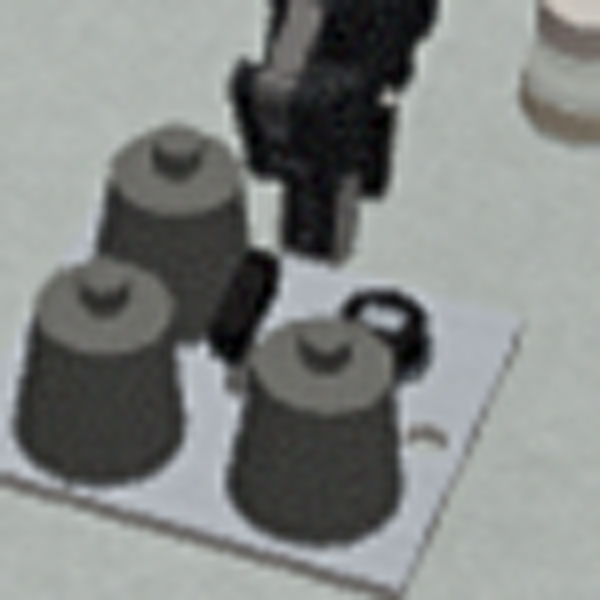

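```bash
python3 -c "
from h import *
D=np.load('pics/s4.npy'); P=pts('side',D)
for v in range(190,205): print(v,[tuple(int(a) for a in P[v,u].round()) for u in range(315,326,2)])"
```

```text
190 [(511, -148, 175), (508, -151, 175), (497, -143, 187), (498, -151, 180), (504, -169, 165), (521, -204, 133)]
191 [(510, -147, 173), (506, -148, 175), (498, -144, 182), (497, -150, 179), (502, -166, 165), (521, -204, 130)]
192 [(509, -145, 172), (506, -149, 171), (499, -146, 177), (498, -153, 173), (508, -176, 153), (520, -203, 128)]
193 [(526, -171, 143), (507, -150, 167), (500, -148, 173), (498, -154, 170), (507, -175, 151), (522, -206, 121)]
194 [(526, -171, 139), (517, -166, 148), (501, -150, 167), (498, -153, 167), (506, -173, 150), (520, -204, 121)]
195 [(521, -163, 145), (517, -165, 145), (510, -164, 150), (507, -167, 150), (506, -174, 146), (591, -314, 3)]
196 [(521, -164, 141), (516, -165, 143), (511, -165, 146), (508, -168, 146), (506, -174, 143), (589, -311, 3)]
197 [(522, -165, 137), (516, -165, 141), (513, -169, 139), (509, -171, 140), (505, -173, 140), (587, -308, 3)]
198 [(520, -163, 136), (514, -163, 139), (510, -164, 141), (507, -168, 140), (504, -172, 140), (585, -305, 2)]
199 [(520, -164, 132), (516, -165, 134), (510, -164, 138), (509, -172, 133), (506, -175, 133), (584, -305, -1)]
200 [(520, -164, 129), (517, -168, 128), (510, -165, 135), (508, -171, 131), (506, -176, 129), (582, -303, -2)]
201 [(524, -170, 120), (516, -166, 128), (512, -168, 128), (509, -172, 128), (505, -174, 128), (578, -297, 1)]
202 [(589, -266, 12), (518, -170, 120), (512, -168, 125), (510, -175, 121), (504, -174, 125), (575, -291, 3)]
203 [(589, -266, 9), (585, -270, 8), (580, -272, 10), (510, -174, 119), (579, -288, -1), (574, -291, 0)]
204 [(587, -263, 9), (582, -265, 10), (577, -267, 11), (574, -272, 9), (572, -278, 7), (570, -285, 3)]
```

Emit:
send_rows([
  [[0.05, 0, 1.0, 0, 0.3], [0, 0, 1.0, 0, 0.3], [0, 0, 1.0, 0, 0.3], [0, 0, 0.6, 0, 0.3], [0, 0, 0, 0, 0.3]],
])

```text
clock: 3.73
position: [518.6, -188.9, 53.5]
ee_rot: [-0.139, 0.99, 0.005, -0.004]
contact_force: [-1.1, -0.2, -0.3]
gripper_width: 25.6
```

Emit:
send_rows([
  [[0, 0, 0.5, 0, 0.3], [0, 0, 0.5, 0, 0.3], [0, 0, 0, 0, 0.3]],
])

```text
clock: 3.98
position: [517.8, -188.8, 41.2]
ee_rot: [-0.139, 0.99, 0.005, -0.005]
contact_force: [-0.0, 0.4, 0.8]
gripper_width: 25.6
```

```bash
python3 -c "
from h import *
go(520.5,-189,45,1.868)
I,D=snap('side','s5.png')
cv2.imwrite('pics/s5c.png',cv2.resize(I[180:255,280:355],(600,600),interpolation=2))
"
```

```text
pos [ 517.8 -188.8   41.2] F [-0.   0.4  0.8] w 25.6 t 4.0| shift cm [-0.25 -0.09 -0.38] turn -0.018 (or +3.124) j6 -1.22
```

View pics/s5c.png

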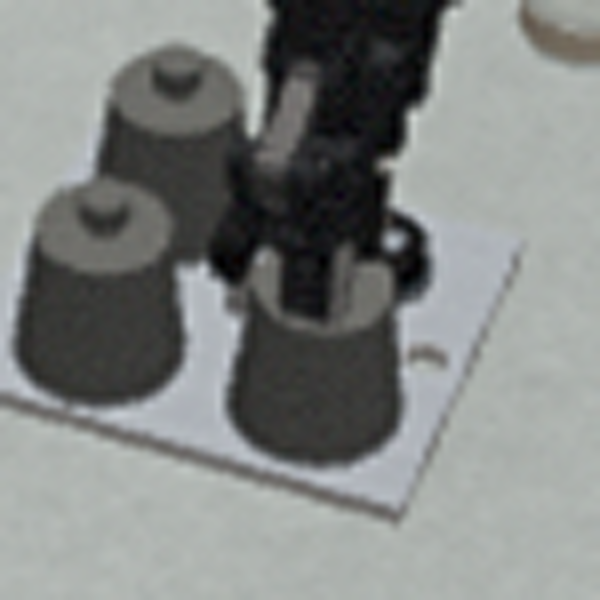

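Emit:
send_rows([
  [[-0.25, -0.05, -0.35, 0, 0.3], [0, 0, 0, 0, 0.1], [0, 0, 0, 0, 0.05], [0, 0, 0, 0, 0.05], [0, 0, 0, 0, 0.05], [0, 0, 0, 0, 0.05]],
])

```text
clock: 4.53
position: [522.5, -188.8, 47.3]
ee_rot: [-0.139, 0.99, 0.005, -0.003]
contact_force: [-0.1, -0.2, -1.1]
gripper_width: 12.2
```

```bash
python3 -c "
from h import *
s=arm.read_state();print(s['joints'].round(2),s['wrist_torque'])
go(520.5,-189,45,1.868)"
```

```text
[-0.06  0.44 -0.36 -0.01 -0.78 -1.22] [0.01356669 0.00897747 0.02523737]
pos [ 522.5 -188.8   47.3] F [-0.1 -0.2 -1.1] w 12.2 t 4.5| shift cm [0.19 0.03 0.23] turn -0.017 (or +3.124) j6 -1.22
```

Emit:
send_rows([
  [[0, 0, 0, 0, 0.05], [0, 0, 0, 0, 0.05], [0, 0, 0, 0, 0.05]],
])

```text
clock: 4.78
position: [522.3, -188.7, 47.4]
ee_rot: [-0.139, 0.99, 0.005, -0.003]
contact_force: [-0.2, -0.8, -0.4]
gripper_width: 12.0
```

```bash
python3 -c "
from h import *
go(520.5,-189,45,1.868)
I,D=snap('side','s6.png')
cv2.imwrite('pics/s6c.png',cv2.resize(I[180:255,280:355],(600,600),interpolation=2))
"
```

```text
pos [ 522.3 -188.7   47.4] F [-0.2 -0.8 -0.4] w 12.0 t 4.8| shift cm [0.18 0.02 0.24] turn -0.018 (or +3.124) j6 -1.22
```

View pics/s6c.png

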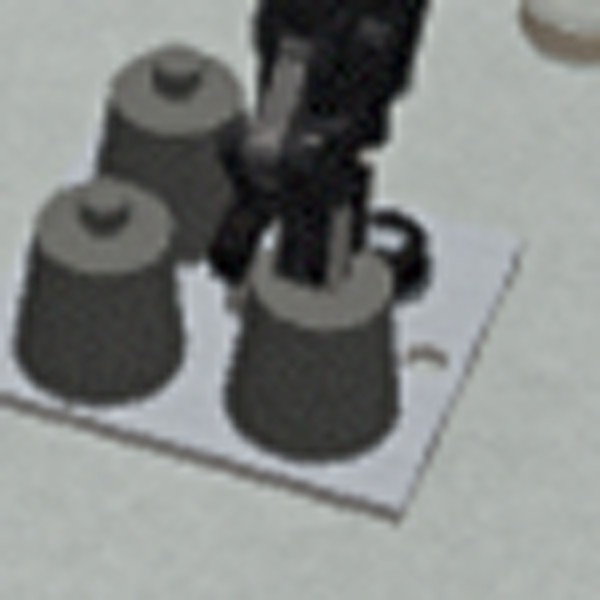

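Emit:
send_rows([
  [[0, 0, -0.5, 0, 0.05], [0, 0, -1, 0, 0.05], [0, 0, -1.5, 0, 0.05], [0, 0, -1.5, 0, 0.05], [0, 0, -1.5, 0, 0.05], [0, 0, -1.5, 0, 0.05], [0, 0, -1.5, 0, 0.05], [0, 0, 0, 0, 0.05]],
])

```text
clock: 5.5
position: [522.8, -190.0, 145.7]
ee_rot: [-0.14, 0.99, 0.004, -0.003]
contact_force: [0.5, -0.1, 0.4]
gripper_width: 12.1
```

```bash
python3 -c "
from h import *
go(503,44,130,1.868)
I,D=snap('side','s7.png')
cv2.imwrite('pics/s7c.png',cv2.resize(I[120:250,260:390],(600,600),interpolation=2))
"
```

```text
pos [ 522.8 -190.   145.7] F [ 0.5 -0.1  0.4] w 12.1 t 5.5| shift cm [-4.57 23.02  1.76] turn -0.017 (or +3.124) j6 -1.22
```

View pics/s7c.png

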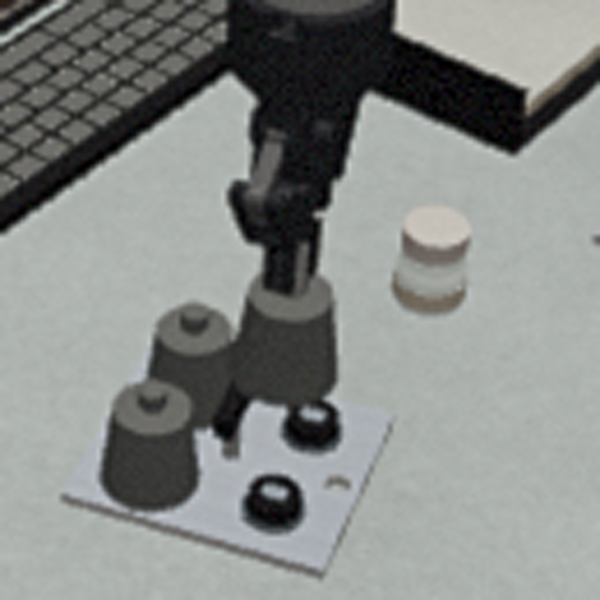

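Emit:
send_rows([
  [[-0.44, 2.3, 0, 0, 0.05], [-0.44, 2.3, 0, 0, 0.05], [-0.44, 2.3, 0, 0, 0.05], [-0.44, 2.3, 0, 0, 0.05], [-0.44, 2.3, 0, 0, 0.05], [-0.44, 2.3, 0, 0, 0.05], [-0.44, 2.3, 0, 0, 0.05], [-0.44, 2.3, 0.5, 0, 0.05], [-0.44, 2.3, 0.5, 0, 0.05], [-0.44, 2.3, 0.5, 0, 0.05]],
])

```text
clock: 6.38
position: [494.9, 49.5, 124.7]
ee_rot: [-0.133, 0.991, 0.006, -0.009]
contact_force: [1.1, -0.9, -0.2]
gripper_width: 12.1
```

Emit:
send_rows([
  [[0, 0, 0, 0, 0.05], [0, 0, 0, 0, 0.05]],
])

```text
clock: 6.55
position: [492.8, 52.6, 122.2]
ee_rot: [-0.136, 0.991, 0.006, -0.011]
contact_force: [-0.4, -0.1, 0.9]
gripper_width: 12.1
```

```bash
cat >> h.py <<'E'
def blob(D,n,c,zlo,zhi,r=45):
    P=pts(n,D); m=(P[...,2]>zlo)&(P[...,2]<zhi)&(np.hypot(P[...,0]-c[0],P[...,1]-c[1])<r); q=P[m]; return q
E
python3 -c "
from h import *
go(505,44,120,1.868)
I,D=snap('side','s8.png'); p=arm.read_state()['position']
f=p[2]-37.4
D0=np.load('pics/side0.npy')
# body side bands: same band relative to foot, same camera -> bias cancels
for lo,hi in((8,20),(20,35),(35,48)):
  a=blob(D0,'side',(503,44),lo,hi); b=blob(D,'side',p[:2],f+lo,f+hi)
  print(lo,len(a),((a.min(0)+a.max(0))/2).round(1),np.median(a,0).round(1),len(b),((b.min(0)+b.max(0))/2).round(1),np.median(b,0).round(1))
"
```

```text
pos [492.8  52.6 122.2] F [-0.4 -0.1  0.9] w 12.1 t 6.5| shift cm [-0.95 -1.16  0.18] turn -0.025 (or +3.117) j6 -1.71
8 98 [498.8  48.5  13.9] [485.1  62.8  13.5] 119 [486.7  55.1  98.8] [473.5  70.   98.8]
20 119 [496.4  47.1  27.5] [484.6  60.8  27.3] 143 [485.7  56.4 112.1] [473.8  68.7 112.6]
35 97 [497.6  46.8  41.5] [486.9  60.2  41.3] 118 [487.4  54.5 126.3] [475.4  67.2 126.8]
```

Emit:
send_rows([
  [[-0.5, -0.6, 0, 0, 0.05], [-0.48, -0.56, 0, -0.01, 0.05], [0, 0, 0, 0, 0.05], [0, 0, 0.8, 0, 0.05], [0, 0, 0.8, 0, 0.05], [0, 0, 0, 0, 0.05]],
])

```text
clock: 7.1
position: [506.7, 39.1, 104.0]
ee_rot: [-0.138, 0.99, 0.006, -0.011]
contact_force: [-0.8, -0.4, -0.6]
gripper_width: 12.2
```

```bash
python3 -c "
from h import *
print(arm.read_state()['ee_rot'].round(4))
go(504.5,44.5,66,1.868)"
```

```text
[-0.138   0.9904  0.0059 -0.0114]
pos [506.7  39.1 104. ] F [-0.8 -0.4 -0.6] w 12.2 t 7.1| shift cm [-0.02  0.52  3.81] turn -0.020 (or +3.121) j6 -1.67
```

Emit:
send_rows([
  [[0, 0.4, 0, 0, 0.05], [0, 0.1, 0.9, 0, 0.05], [0, 0, 0.9, 0, 0.05], [0, 0, 0.9, 0, 0.05], [0, 0, 0.5, 0, 0.05], [0, 0, 0.2, 0, 0.05], [0, 0, 0, 0, 0.05]],
])

```text
clock: 7.68
position: [502.8, 44.3, 64.9]
ee_rot: [-0.138, 0.99, 0.006, -0.013]
contact_force: [0.1, 0.0, -0.3]
gripper_width: 11.9
```

```bash
python3 -c "
from h import *
go(504.5,44.5,62,1.868)"
```

```text
pos [502.8  44.3  64.9] F [ 0.1  0.  -0.3] w 11.9 t 7.7| shift cm [-0.18 -0.03  0.29] turn -0.021 (or +3.121) j6 -1.67
```

Emit:
send_rows([
  [[-0.1, 0, 0.15, 0, 0.05], [0, 0, 0, 0, 0.05]],
])

```text
clock: 7.85
position: [503.9, 44.6, 63.1]
ee_rot: [-0.138, 0.99, 0.005, -0.013]
contact_force: [-0.2, 0.5, -0.6]
gripper_width: 11.8
```

Emit:
send_rows([
  [[0, 0, 0.1, 0, 0.05], [0, 0, 0, 0, 0.05]],
])

```text
clock: 8.02
position: [504.2, 44.8, 62.4]
ee_rot: [-0.138, 0.99, 0.006, -0.013]
contact_force: [-0.2, 0.3, 0.6]
gripper_width: 12.1
```

Emit:
send_rows([
  [[0, 0, 0.08, 0, 0.05], [0, 0, 0, 0, 0.05]],
])

```text
clock: 8.18
position: [504.4, 44.8, 62.0]
ee_rot: [-0.138, 0.99, 0.006, -0.012]
contact_force: [0.4, -0.7, -1.3]
gripper_width: 12.1
```

Emit:
send_rows([
  [[0, 0, 0.08, 0, 0.05], [0, 0, 0.08, 0, 0.05]],
])

```text
clock: 8.35
position: [504.5, 44.9, 60.7]
ee_rot: [-0.138, 0.99, 0.006, -0.012]
contact_force: [-0.3, -0.1, -0.6]
gripper_width: 11.9
```

Emit:
send_rows([
  [[0, 0, 0.08, 0, 0.05], [0, 0, 0, 0, 0.05]],
])

```text
clock: 8.52
position: [504.8, 44.9, 60.1]
ee_rot: [-0.138, 0.99, 0.006, -0.012]
contact_force: [-0.1, -1.0, 0.2]
gripper_width: 12.0
```

Emit:
send_rows([
  [[0, 0, 0.08, 0, 0.05], [0, 0, 0, 0, 0.05]],
])

```text
clock: 8.68
position: [505.1, 45.0, 59.6]
ee_rot: [-0.138, 0.99, 0.006, -0.011]
contact_force: [0.2, 1.1, 1.1]
gripper_width: 12.2
```

Emit:
send_rows([
  [[0, 0, 0.08, 0, 0.05], [0, 0, 0, 0, 0.05]],
])

```text
clock: 8.85
position: [505.5, 45.1, 59.3]
ee_rot: [-0.138, 0.99, 0.006, -0.011]
contact_force: [-0.6, 0.3, 1.6]
gripper_width: 12.2
```

Emit:
send_rows([
  [[0, 0, 0.08, 0, 0.05], [0, 0, 0, 0, 0.05]],
])

```text
clock: 9.02
position: [505.8, 45.1, 58.9]
ee_rot: [-0.139, 0.99, 0.006, -0.01]
contact_force: [-0.1, -0.5, 3.0]
gripper_width: 12.0
```

```bash
python3 -c "
from h import *
go(504.5,44.5,62,1.868)
I,D=snap('side','s9.png');D2=snap('top','t9.png')[1]
cv2.imwrite('pics/s9c.png',cv2.resize(I[230:320,220:310],(600,600),interpolation=2))
print(np.median(blob(D,'side',(505,45),66,78,25),0))
"
```

```text
pos [505.8  45.1  58.9] F [-0.1 -0.5  3. ] w 12.0 t 9.0| shift cm [ 0.15 -0.02 -0.3 ] turn -0.019 (or +3.122) j6 -1.67
[494.80962394  53.36505348  74.37765345]
```

View pics/s9c.png

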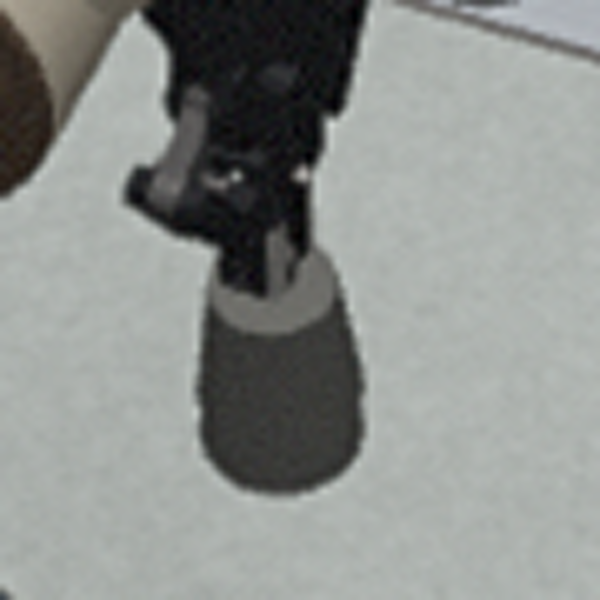

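Emit:
send_rows([
  [[0.03, 0, 0.1, 0, 0.05], [0, 0, 0, 0, 0.05]],
])

```text
clock: 9.28
position: [506.0, 45.2, 58.5]
ee_rot: [-0.139, 0.99, 0.006, -0.01]
contact_force: [-1.0, -1.0, 2.2]
gripper_width: 12.1
```

Emit:
send_rows([
  [[0.03, 0, 0.1, 0, 0.05], [0, 0, 0, 0, 0.05]],
])

```text
clock: 9.45
position: [506.2, 45.3, 58.1]
ee_rot: [-0.139, 0.99, 0.006, -0.009]
contact_force: [-0.8, -0.1, 2.8]
gripper_width: 12.5
```

Emit:
send_rows([
  [[0.03, 0, 0.1, 0, 0.05], [0, 0, 0, 0, 0.05]],
])

```text
clock: 9.62
position: [506.5, 45.3, 57.9]
ee_rot: [-0.139, 0.99, 0.006, -0.008]
contact_force: [-1.3, 0.6, 2.6]
gripper_width: 12.0
```

Emit:
send_rows([
  [[0.03, 0, 0.15, 0, 0.05], [0, 0, 0.15, 0, 0.05]],
])

```text
clock: 9.78
position: [507.4, 45.5, 57.1]
ee_rot: [-0.14, 0.99, 0.005, -0.007]
contact_force: [-4.2, 0.4, 12.7]
gripper_width: 12.1
```

Emit:
send_rows([
  [[0.03, 0, 0.2, 0, 0.05], [0, 0, 0.2, 0, 0.05]],
])

```text
clock: 9.95
position: [508.6, 45.6, 56.6]
ee_rot: [-0.141, 0.99, 0.005, -0.005]
contact_force: [-3.2, -0.4, 16.2]
gripper_width: 12.0
```

Emit:
send_rows([
  [[0, 0, 0, 0, 0.1], [0, 0, 0, 0, 0.3], [0, 0, 0, 0, 0.3], [0, 0, 0, 0, 0.3], [0, 0, -1, 0, 0.3], [0, 0, -1.5, 0, 0.3], [0, 0, -1.5, 0, 0.3], [0, 0, -1.5, 0, 0.3], [0, 0, -1.5, 0, 0.3], [0, 0, -1.5, 0, 0.3]],
])

```text
clock: 10.78
position: [505.8, 43.5, 141.0]
ee_rot: [-0.14, 0.99, 0.004, -0.012]
contact_force: [-0.2, -0.3, 0.4]
gripper_width: 25.8
```

```bash
python3 -c "
from h import *
go(587,-165,120,1.868)
print(arm.read_state()['ee_rot'].round(4))
I,D=snap('side','s10.png');D2=snap('top','t10.png')[1]
for n,d in(('side',D),('top',D2)):
  print(n,discs(d,66,100,((440,570),(0,90)),n,10))
  P=pts(n,d)
  q=blob(d,n,(505,45),60,105,30); h=np.histogram(q[:,2],np.arange(60,105,2));print(list(zip(h[1].astype(int),h[0])))
  print('carrier knobs'); spots(d,n,[(609,-230),(587,-167)],(71,82),14)
"
```

```text
pos [505.8  43.5 141. ] F [-0.2 -0.3  0.4] w 25.8 t 10.8| shift cm [ -2.06 -22.31   1.8 ] turn -0.016 (or +3.126) j6 -1.68
[-0.1401  0.9901  0.004  -0.0119]
side [(array([505.34841105,  44.60316885]), array([502.30738818,  47.74553508,  75.21932403]), np.int32(300))]
[(np.int64(60), np.int64(19)), (np.int64(62), np.int64(21)), (np.int64(64), np.int64(14)), (np.int64(66), np.int64(16)), (np.int64(68), np.int64(22)), (np.int64(70), np.int64(33)), (np.int64(72), np.int64(86)), (np.int64(74), np.int64(69)), (np.int64(76), np.int64(17)), (np.int64(78), np.int64(8)), (np.int64(80), np.int64(6)), (np.int64(82), np.int64(3)), (np.int64(84), np.int64(10)), (np.int64(86), np.int64(15)), (np.int64(88), np.int64(11)), (np.int64(90), np.int64(4)), (np.int64(92), np.int64(0)), (np.int64(94), np.int64(0)), (np.int64(96), np.int64(0)), (np.int64(98), np.int64(0)), (np.int64(100), np.int64(0)), (np.int64(102), np.int64(0))]
carrier knobs
side (609, -230) mean [ 607.4 -228.1] circ [ 607.2 -229.6] median z 75.7 26
side (587, -167) mean [ 585.9 -164.7] circ [ 586.1 -164.7] median z 76.2 22
top [(array([
[... 203 characters left out ...]
nt64(2)), (np.int64(68), np.int64(5)), (np.int64(70), np.int64(13)), (np.int64(72), np.int64(19)), (np.int64(74), np.int64(13)), (np.int64(76), np.int64(8)), (np.int64(78), np.int64(3)), (np.int64(80), np.int64(2)), (np.int64(82), np.int64(0)), (np.int64(84), np.int64(0)), (np.int64(86), np.int64(0)), (np.int64(88), np.int64(0)), (np.int64(90), np.int64(0)), (np.int64(92), np.int64(0)), (np.int64(94), np.int64(0)), (np.int64(96), np.int64(0)), (np.int64(98), np.int64(0)), (np.int64(100), np.int64(0)), (np.int64(102), np.int64(0))]
carrier knobs
top (609, -230) mean [ 612.9 -233.5] circ [ 613.8 -233.4] median z 76.3 24
top (587, -167) mean [ 588.4 -168.4] circ [ 588.4 -167.9] median z 75.9 24
```

Emit:
send_rows([
  [[-0.23, -2.48, 0.2, 0, 0.3], [-0.23, -2.48, 0.2, 0, 0.3], [-0.23, -2.48, 0.2, 0, 0.3], [-0.23, -2.48, 0.2, 0, 0.3], [-0.23, -2.48, 0.2, 0, 0.3], [-0.23, -2.48, 0.2, 0, 0.3], [-0.23, -2.48, 0.2, 0, 0.3], [-0.23, -2.48, 0.2, 0, 0.3], [-0.23, -1.5, 0.2, 0, 0.3], [0, 0, 0, 0, 0.3]],
])

```text
clock: 11.72
position: [587.2, -162.2, 114.8]
ee_rot: [-0.142, 0.99, 0.007, -0.012]
contact_force: [-0.4, 0.6, 0.1]
gripper_width: 25.8
```

Emit:
send_rows([
  [[0, 0, 0, 0, 0.3]],
])

```text
clock: 11.8
position: [586.5, -162.9, 113.5]
ee_rot: [-0.141, 0.99, 0.007, -0.013]
contact_force: [-0.9, 0.2, 0.7]
gripper_width: 25.7
```

```bash
python3 -c "
from h import *
go(587.5,-166.5,70,1.868)"
```

```text
pos [ 586.5 -162.9  113.5] F [-0.9  0.2  0.7] w 25.7 t 11.8| shift cm [-0.1  -0.45  4.34] turn -0.014 (or +3.127) j6 -1.27
```

Emit:
send_rows([
  [[-0.1, -0.45, 0.5, 0, 0.3], [0, 0, 1.2, 0, 0.3], [0, 0, 1.2, 0, 0.3], [0, 0, 1.2, 0, 0.3], [0, 0, 0.6, 0, 0.3], [0, 0, 0, 0, 0.3], [0, 0, 0, 0, 0.3]],
])

```text
clock: 12.38
position: [585.6, -162.4, 62.7]
ee_rot: [-0.144, 0.99, 0.008, -0.015]
contact_force: [0.3, 0.3, 0.1]
gripper_width: 25.8
```

```bash
python3 -c "
from h import *
go(587.5,-166.5,47,1.868)"
```

```text
pos [ 585.6 -162.4   62.7] F [0.3 0.3 0.1] w 25.8 t 12.4| shift cm [-0.1  -0.47  1.56] turn -0.009 (or +3.132) j6 -1.26
```

Emit:
send_rows([
  [[-0.12, -0.4, 0.2, 0, 0.3], [-0.1, -0.2, 0.3, 0, 0.3], [0, 0, 0.3, 0, 0.3], [0, 0, 0.3, 0, 0.3], [0, 0, 0.2, 0, 0.3], [0, 0, 0, 0, 0.3]],
])

```text
clock: 12.88
position: [591.3, -167.5, 50.8]
ee_rot: [-0.144, 0.989, 0.007, -0.012]
contact_force: [-0.4, -0.2, -0.4]
gripper_width: 25.7
```

```bash
cat >> h.py <<'E'
def tilt():
    from scipy.spatial.transform import Rotation as Ro
    s=arm.read_state(); print("tool z",Ro.from_quat(s["ee_rot"]).as_matrix()[:,2].round(4))
E
python3 -c "
from h import *
go(587.5,-166.5,47,1.868);tilt()"
```

```text
pos [ 591.3 -167.5   50.8] F [-0.4 -0.2 -0.4] w 25.7 t 12.9| shift cm [0.33 0.2  0.39] turn -0.008 (or +3.134) j6 -1.25
tool z [-0.0261  0.0104 -0.9996]
```

Emit:
send_rows([
  [[0.3, 0.1, 0.2, 0, 0.3], [0, 0, 0.15, 0, 0.3], [0, 0, 0, 0, 0.3]],
])

```text
clock: 13.13
position: [587.6, -167.5, 47.2]
ee_rot: [-0.144, 0.989, 0.007, -0.012]
contact_force: [-0.2, -0.3, -0.5]
gripper_width: 25.8
```

```bash
python3 -c "
from h import *
go(587.5,-166.5,47,1.868);tilt()"
```

```text
pos [ 587.6 -167.5   47.2] F [-0.2 -0.3 -0.5] w 25.8 t 13.1| shift cm [-0.01  0.09  0.02] turn -0.008 (or +3.134) j6 -1.25
tool z [-0.026   0.0104 -0.9996]
```

Emit:
send_rows([
  [[0, 0, 0, 0, 0.05], [0, 0, 0, 0, 0.05], [0, 0, 0, 0, 0.05], [0, 0, 0, 0, 0.05], [0, 0, 0, 0, 0.05]],
])

```text
clock: 13.55
position: [587.7, -167.5, 47.5]
ee_rot: [-0.144, 0.989, 0.007, -0.012]
contact_force: [-0.3, -0.3, -0.7]
gripper_width: 12.1
```

Emit:
send_rows([
  [[0, 0, -0.8, 0, 0.05], [0, 0, -1.2, 0, 0.05], [0, 0, -1.2, 0, 0.05], [0, 0, -1.2, 0, 0.05], [0, 0, -1.2, 0, 0.05], [0, 0, -1.2, 0, 0.05], [0, 0, -1.2, 0, 0.05], [0, 0, -1.2, 0, 0.05], [0, 0, -0.5, 0, 0.05], [0, 0, 0, 0, 0.05]],
])

```text
clock: 14.38
position: [590.0, -168.5, 152.6]
ee_rot: [-0.144, 0.989, 0.007, -0.012]
contact_force: [-0.5, 0.1, -0.7]
gripper_width: 11.8
```

```bash
python3 -c "
from h import *
go(505.5,44,145,1.868);tilt()
I,D=snap('side','s11.png'); p=arm.read_state()['position']; f=p[2]-35.2
D0=np.load('pics/side0.npy')
for lo,hi in((8,20),(20,35),(35,48)):
  a=blob(D0,'side',(503,44),lo,hi); b=blob(D,'side',p[:2],f+lo,f+hi,36)
  print(len(a),np.median(a,0).round(1),len(b),np.median(b,0).round(1),(np.median(b,0)-np.median(a,0)+[503,44,0]).round(1))
"
```

```text
pos [ 590.  -168.5  152.6] F [-0.5  0.1 -0.7] w 11.8 t 14.4| shift cm [ 2.01 22.76  1.2 ] turn -0.008 (or +3.134) j6 -1.26
tool z [-0.0256  0.0102 -0.9996]
98 [485.1  62.8  13.5] 100 [ 574.6 -147.6  130.8] [ 592.5 -166.5  117.3]
119 [484.6  60.8  27.3] 122 [ 576.3 -150.1  144.8] [ 594.7 -166.9  117.5]
97 [486.9  60.2  41.3] 96 [ 576.6 -151.8  158.7] [ 592.7 -168.   117.4]
```

Emit:
send_rows([
  [[0.1, 1.2, 0, 0, 0.05], [0.2, 2.0, 0, 0, 0.05], [0.2, 2.3, 0, 0, 0.05], [0.2, 2.3, 0, 0, 0.05], [0.2, 2.3, 0, 0, 0.05], [0.2, 2.3, 0, 0, 0.05], [0.2, 2.3, 0, 0, 0.05], [0.2, 2.3, 0, 0, 0.05], [0.2, 2.0, 0, 0, 0.05], [0.2, 1.5, 0, 0, 0.05]],
])

```text
clock: 15.27
position: [502.0, 31.4, 147.2]
ee_rot: [-0.141, 0.99, 0.008, -0.021]
contact_force: [-0.3, 0.9, -1.3]
gripper_width: 11.8
```

Emit:
send_rows([
  [[0, 0.5, 0, 0, 0.05], [0, 0, 0, 0, 0.05], [0, 0, 0, 0, 0.05]],
])

```text
clock: 15.52
position: [497.3, 39.1, 145.8]
ee_rot: [-0.143, 0.989, 0.008, -0.023]
contact_force: [-0.1, -0.7, -1.4]
gripper_width: 11.7
```

```bash
python3 -c "
from h import *
go(503.5,44,125,1.868);tilt()
I,D=snap('side','s12.png'); p=arm.read_state()['position']; f=p[2]-35.2
D0=np.load('pics/side0.npy')
for lo,hi in((8,20),(20,35),(35,48)):
  a=blob(D0,'side',(503,44),lo,hi); b=blob(D,'side',p[:2],f+lo,f+hi,36)
  print(len(a),np.median(a,0).round(1),len(b),np.median(b,0).round(1),(np.median(b,0)-np.median(a,0)+[503,44,0]).round(1))
"
```

```text
pos [497.3  39.1 145.8] F [-0.1 -0.7 -1.4] w 11.7 t 15.5| shift cm [-0.83  0.24  2.06] turn -0.010 (or +3.131) j6 -1.65
tool z [-0.0478  0.0093 -0.9988]
98 [485.1  62.8  13.5] 118 [478.   58.  124.6] [495.9  39.1 111.2]
119 [484.6  60.8  27.3] 146 [480.2  56.4 137. ] [498.6  39.6 109.8]
97 [486.9  60.2  41.3] 130 [482.9  55.1 152.3] [499.1  38.9 111. ]
```

Emit:
send_rows([
  [[-0.1, 0.05, 0, 0, 0.05], [-0.1, 0.05, 0, 0, 0.05], [-0.1, 0.05, 0, 0, 0.05], [-0.1, 0.05, 0, 0, 0.05], [-0.1, 0.05, 0, 0, 0.05], [-0.1, 0, 0, 0, 0.05]],
])

```text
clock: 16.07
position: [503.7, 40.3, 144.7]
ee_rot: [-0.14, 0.99, 0.008, -0.024]
contact_force: [0.2, 0.1, -0.7]
gripper_width: 12.0
```

```bash
python3 -c "
from h import *
go(503.5,44,125,1.868);tilt();print(arm.read_state()['joints'].round(4))"
```

```text
pos [503.7  40.3 144.7] F [ 0.2  0.1 -0.7] w 12.0 t 16.1| shift cm [-0.17  0.31  1.98] turn -0.016 (or +3.125) j6 -1.66
tool z [-0.0489  0.0088 -0.9988]
[ 0.3839  0.2676 -0.3285 -0.0311 -1.017  -1.6562]
```

Emit:
send_rows([
  [[0, 0, 0, 0, 0.05], [0, 0, 0, 0, 0.05], [0, 0, 0, 0, 0.05], [0, 0, 0, 0, 0.05], [0, 0, 0, 0, 0.05], [0, 0, 0, 0, 0.05]],
])

```text
clock: 16.57
position: [504.0, 40.2, 144.6]
ee_rot: [-0.14, 0.99, 0.008, -0.024]
contact_force: [-0.2, -0.5, -0.8]
gripper_width: 12.3
```

```bash
python3 -c "
from h import *
go(503.5,44,125,1.868);tilt();print(arm.read_state()['joints'].round(4))"
```

```text
pos [504.   40.2 144.6] F [-0.2 -0.5 -0.8] w 12.3 t 16.6| shift cm [-0.15  0.34  1.97] turn -0.017 (or +3.125) j6 -1.66
tool z [-0.0491  0.0088 -0.9988]
[ 0.3834  0.2682 -0.328  -0.0312 -1.017  -1.6561]
```

Emit:
send_rows([
  [[0, 0.1, -2, 0, 0.05], [0, 0.1, -2, 0, 0.05], [0, 0, -2, 0, 0.05], [0, 0, 0, 0, 0.05], [0, 0, 0, 0, 0.05]],
])

```text
clock: 16.98
position: [505.1, 41.4, 205.7]
ee_rot: [-0.14, 0.99, 0.008, -0.026]
contact_force: [-0.4, -0.1, -0.8]
gripper_width: 12.0
```

Emit:
send_rows([
  [[0, 0, 0.6, 0, 0.05], [0, 0, 0.6, 0, 0.05], [0, 0, 0.6, 0, 0.05], [0, 0, 0.6, 0, 0.05], [0, 0, 0.6, 0, 0.05], [0, 0, 0.6, 0, 0.05], [0, 0, 0.6, 0, 0.05], [0, 0, 0.6, 0, 0.05], [0, 0, 0.3, 0, 0.05], [0, 0, 0, 0, 0.05]],
])

```text
clock: 17.82
position: [498.3, 40.9, 143.7]
ee_rot: [-0.139, 0.99, 0.007, -0.031]
contact_force: [-0.7, 0.1, -0.7]
gripper_width: 12.1
```

Emit:
send_rows([
  [[-3, 0, 0, 0, 0.05], [-3, 0, 0, 0, 0.05], [0, 0, 0, 0, 0.05], [0, 0, 0, 0, 0.05]],
])

```text
clock: 18.15
position: [557.0, 57.6, 139.8]
ee_rot: [-0.14, 0.99, 0.007, -0.031]
contact_force: [0.3, -0.2, -0.7]
gripper_width: 11.7
```

Emit:
send_rows([
  [[0.6, 0, 0, 0, 0.05], [0.6, 0, 0, 0, 0.05], [0.6, 0, 0, 0, 0.05], [0.6, 0, 0, 0, 0.05], [0.6, 0, 0, 0, 0.05], [0.6, 0, 0, 0, 0.05], [0.6, 0, 0, 0, 0.05], [0.6, 0, 0, 0, 0.05], [0.6, 0, 0, 0, 0.05], [0.6, 0, 0, 0, 0.05]],
])

```text
clock: 18.98
position: [490.9, 38.5, 145.3]
ee_rot: [-0.14, 0.99, 0.007, -0.031]
contact_force: [1.0, -0.0, -0.5]
gripper_width: 11.9
```

```bash
python3 -c "
from h import *
go(503.5,44,125,1.868);tilt();print(arm.read_state()['joints'].round(4))"
```

```text
pos [490.9  38.5 145.3] F [ 1.  -0.  -0.5] w 11.9 t 19.0| shift cm [-1.48  0.14  1.95] turn -0.018 (or +3.124) j6 -1.66
tool z [-0.0625  0.0056 -0.998 ]
[ 0.3887  0.2536 -0.3466 -0.0338 -1.0267 -1.6611]
```

Emit:
send_rows([
  [[-0.2, 0, -0.6, 0, 0.05], [-0.2, 0, -0.6, 0, 0.05], [-0.2, 0, -0.6, 0, 0.05], [-0.2, 0, -0.6, 0, 0.05], [-0.2, 0, -0.6, 0, 0.05], [-0.2, 0, -0.6, 0, 0.05], [-0.1, 0, -0.6, 0, 0.05], [0, 0, -0.6, 0, 0.05], [0, 0, -0.6, 0, 0.05], [0, 0, -0.6, 0, 0.05]],
])

```text
clock: 19.82
position: [509.1, 42.1, 210.5]
ee_rot: [-0.14, 0.99, 0.007, -0.03]
contact_force: [0.6, -0.2, 0.1]
gripper_width: 11.9
```

Emit:
send_rows([
  [[0, 0, 0, 0, 0.05], [0, 0, 0, 0, 0.05]],
])

```text
clock: 19.98
position: [509.9, 42.3, 212.3]
ee_rot: [-0.14, 0.99, 0.007, -0.029]
contact_force: [-0.2, -0.3, -0.6]
gripper_width: 11.8
```

Emit:
send_rows([
  [[0, 0, 3, 0, 0.05], [0, 0, 3, 0, 0.05], [0, 0, 0, 0, 0.05], [0, 0, 0, 0, 0.05]],
])

```text
clock: 20.32
position: [507.4, 42.7, 152.8]
ee_rot: [-0.14, 0.99, 0.007, -0.027]
contact_force: [-0.0, 0.6, 0.6]
gripper_width: 11.9
```

```bash
python3 -c "
from h import *
go(503.5,44,125,1.868);tilt();print(arm.read_state()['joints'].round(4))"
```

```text
pos [507.4  42.7 152.8] F [-0.   0.6  0.6] w 11.9 t 20.3| shift cm [0.2  0.17 2.8 ] turn -0.017 (or +3.125) j6 -1.66
tool z [-0.0548  0.007  -0.9985]
[ 0.3851  0.2687 -0.3041 -0.0313 -1.0463 -1.6589]
```

Emit:
send_rows([
  [[0, 0, -0.5, 0, 0.05], [0, 0, -0.5, 0, 0.05], [0, 0, -0.5, 0, 0.05], [0, 0, -0.5, 0, 0.05], [0, 0, -0.5, 0, 0.05], [0, 0, -0.5, 0, 0.05], [0, 0, -0.5, 0, 0.05], [0, 0, -0.5, 0, 0.05], [0, 0, -0.5, 0, 0.05], [0, 0, -0.5, 0, 0.05]],
])

```text
clock: 21.15
position: [513.4, 42.8, 214.6]
ee_rot: [-0.14, 0.99, 0.008, -0.021]
contact_force: [0.5, 0.8, -0.9]
gripper_width: 11.8
```

Emit:
send_rows([
  [[0, 0, -0.5, 0, 0.05], [0, 0, -0.5, 0, 0.05], [0, 0, -0.5, 0, 0.05], [0, 0, -0.5, 0, 0.05], [0, 0, 0, 0, 0.05], [0, 0, 4, 0, 0.05], [0, 0, 4, 0, 0.05], [0, 0, 0, 0, 0.05], [0, 0, 0, 0, 0.05]],
])

```text
clock: 21.9
position: [514.1, 43.8, 159.4]
ee_rot: [-0.141, 0.99, 0.008, -0.017]
contact_force: [0.5, -0.5, 0.7]
gripper_width: 11.5
```

Emit:
send_rows([
  [[0, 0, -0.5, 0, 0.05], [0, 0, -0.5, 0, 0.05], [0, 0, -0.5, 0, 0.05], [0, 0, -0.5, 0, 0.05], [0, 0, -0.5, 0, 0.05], [0, 0, -0.5, 0, 0.05], [0, 0, -0.5, 0, 0.05], [0, 0, -0.5, 0, 0.05], [0, 0, -0.5, 0, 0.05], [0, 0, -0.5, 0, 0.05]],
])

```text
clock: 22.73
position: [520.2, 43.9, 223.8]
ee_rot: [-0.141, 0.99, 0.008, -0.009]
contact_force: [-0.4, -0.9, -0.3]
gripper_width: 12.0
```

Emit:
send_rows([
  [[0, 0, -0.5, 0, 0.05], [0, 0, -0.5, 0, 0.05], [0, 0, -0.5, 0, 0.05], [0, 0, -0.5, 0, 0.05], [0, 0, 0, 0, 0.05], [0, 0, 4, 0, 0.05], [0, 0, 4, 0, 0.05], [0, 0, 0, 0, 0.05], [0, 0, 0, 0, 0.05]],
])

```text
clock: 23.48
position: [522.2, 45.2, 168.5]
ee_rot: [-0.142, 0.99, 0.008, -0.005]
contact_force: [1.3, 0.4, -0.3]
gripper_width: 11.7
```

```bash
python3 -c "
from h import *
go(503.5,44,125,1.868);tilt();print(arm.read_state()['joints'].round(4))"
```

```text
pos [522.2  45.2 168.5] F [ 1.3  0.4 -0.3] w 11.7 t 23.5| shift cm [1.8  0.33 4.37] turn -0.013 (or +3.129) j6 -1.66
tool z [-0.012   0.0153 -0.9998]
[ 0.384   0.2544 -0.2826 -0.0217 -1.0393 -1.6595]
```

Emit:
send_rows([
  [[0.9, 0.2, 1.5, 0, 0.05], [0.8, 0.1, 1.5, 0, 0.05], [0, 0, 0, 0, 0.05], [0, 0, 0, 0, 0.05]],
])

```text
clock: 23.82
position: [508.9, 44.5, 144.6]
ee_rot: [-0.143, 0.99, 0.008, -0.001]
contact_force: [0.7, -0.2, -0.2]
gripper_width: 11.9
```

```bash
python3 -c "
from h import *
go(503,44,84,1.868);tilt()
I,D=snap('side','s13.png'); p=arm.read_state()['position']; f=p[2]-35.2
D0=np.load('pics/side0.npy')
for lo,hi in((8,20),(20,35),(35,48)):
  a=blob(D0,'side',(503,44),lo,hi); b=blob(D,'side',p[:2],f+lo,f+hi,36)
  print(len(a),len(b),np.median(b,0).round(1),(np.median(b,0)-np.median(a,0)+[503,44,0]).round(1))
"
```

```text
pos [508.9  44.5 144.6] F [ 0.7 -0.2 -0.2] w 11.9 t 23.8| shift cm [0.58 0.02 6.06] turn -0.011 (or +3.131) j6 -1.67
tool z [-0.0035  0.0157 -0.9999]
98 119 [491.7  64.2 123.3] [509.6  45.4 109.9]
119 141 [493.1  62.7 137.2] [511.5  46.  109.9]
97 124 [495.   60.4 151.1] [511.2  44.2 109.8]
```

Emit:
send_rows([
  [[0.65, 0, 1.2, 0, 0.05], [0, 0, 1.6, 0, 0.05], [0, 0, 1.6, 0, 0.05], [0, 0, 0.7, 0, 0.05], [0, 0, 0, 0, 0.05]],
])

```text
clock: 24.28
position: [513.7, 46.0, 104.1]
ee_rot: [-0.144, 0.989, 0.009, 0.011]
contact_force: [-1.4, -0.9, 2.3]
gripper_width: 11.8
```

```bash
python3 -c "
from h import *
go(501.5,43.5,83,1.868);tilt()"
```

```text
pos [513.7  46.  104.1] F [-1.4 -0.9  2.3] w 11.8 t 24.3| shift cm [1.29 0.08 2.08] turn -0.007 (or +3.134) j6 -1.67
tool z [ 0.0199  0.0207 -0.9996]
```

Emit:
send_rows([
  [[0, 0, -1.5, 0, 0.05], [0, 0, -1.5, 0, 0.05], [0.6, 0, -1, 0, 0.05], [0.6, 0, 0, 0, 0.05], [0, 0, 0, 0, 0.05], [0, 0, 0, 0, 0.05]],
])

```text
clock: 24.78
position: [502.7, 42.3, 149.7]
ee_rot: [-0.144, 0.989, 0.01, 0.014]
contact_force: [0.2, -0.0, -0.3]
gripper_width: 11.9
```

```bash
python3 -c "
from h import *
go(501.5,43.5,83,1.868);tilt()
I,D=snap('side','s14.png'); p=arm.read_state()['position']; f=p[2]-35.2
cv2.imwrite('pics/s14c.png',cv2.resize(I[200:320,210:330],(600,600),interpolation=2))
D0=np.load('pics/side0.npy')
for lo,hi in((8,20),(20,35),(35,48)):
  a=blob(D0,'side',(503,44),lo,hi); b=blob(D,'side',p[:2],f+lo,f+hi,36)
  print(len(a),len(b),np.median(b,0).round(1),(np.median(b,0)-np.median(a,0)+[503,44,0]).round(1))
q=blob(D,'side',(503,44),8,20);print('stack',np.median(q,0))
"
```

```text
pos [502.7  42.3 149.7] F [ 0.2 -0.  -0.3] w 11.9 t 24.8| shift cm [0.28 0.05 6.66] turn -0.008 (or +3.134) j6 -1.67
tool z [ 0.0245  0.0229 -0.9994]
98 120 [487.3  62.9 127.9] [505.3  44.1 114.4]
119 137 [488.5  60.9 141.8] [507.   44.1 114.5]
97 126 [488.4  57.9 155.3] [504.6  41.7 114. ]
stack [485.83261799  62.46211169  12.81281515]
```

View pics/s14c.png

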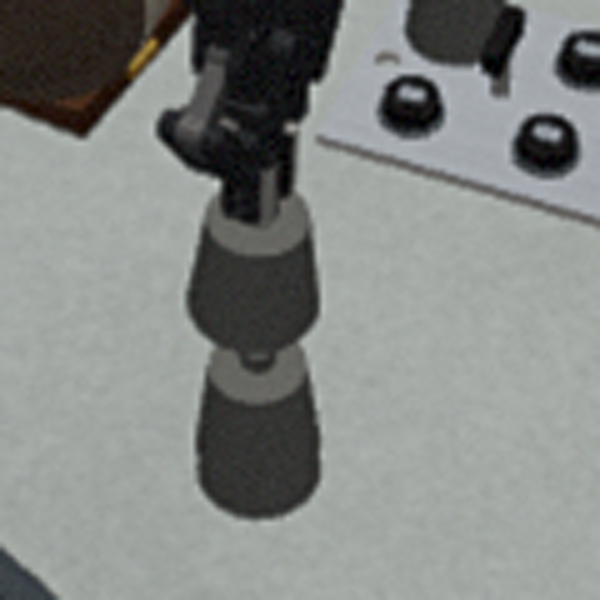

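Emit:
send_rows([
  [[0.15, 0, 0, 0, 0.05], [0.15, 0, 0.5, 0, 0.05], [0, 0, 0.5, 0, 0.05], [0, 0, 0.5, 0, 0.05], [0, 0, 0.5, 0, 0.05], [0, 0, 0.5, 0, 0.05], [0, 0, 0.3, 0, 0.05], [0, 0, 0, 0, 0.05]],
])

```text
clock: 25.5
position: [497.8, 41.4, 114.8]
ee_rot: [-0.144, 0.99, 0.009, 0.01]
contact_force: [-0.4, -0.1, 0.5]
gripper_width: 11.5
```

```bash
python3 -c "
from h import *
go(500.5,43.5,83,1.868);tilt()"
```

```text
pos [497.8  41.4 114.8] F [-0.4 -0.1  0.5] w 11.5 t 25.5| shift cm [-0.25  0.08  3.19] turn -0.009 (or +3.133) j6 -1.67
tool z [ 0.0166  0.0205 -0.9997]
```

Emit:
send_rows([
  [[-0.2, 0.1, 0.4, 0, 0.05], [-0.1, 0.05, 0.5, 0, 0.05], [0, 0, 0.5, 0, 0.05], [0, 0, 0.5, 0, 0.05], [0, 0, 0.3, 0, 0.05], [0, 0, 0, 0, 0.05]],
])

```text
clock: 26.0
position: [501.8, 44.3, 90.8]
ee_rot: [-0.144, 0.989, 0.009, 0.01]
contact_force: [0.6, -0.1, -0.4]
gripper_width: 11.7
```

```bash
python3 -c "
from h import *
go(501,43.5,82,1.868);tilt()"
```

```text
pos [501.8  44.3  90.8] F [ 0.6 -0.1 -0.4] w 11.7 t 26.0| shift cm [ 0.12 -0.07  0.87] turn -0.008 (or +3.133) j6 -1.67
tool z [ 0.0175  0.0199 -0.9997]
```

Clear of contact; continue down in small steps, watching the force.

Emit:
send_rows([
  [[0.05, -0.03, 0.3, 0, 0.05], [0, 0, 0.3, 0, 0.05], [0, 0, 0.15, 0, 0.05]],
])

```text
clock: 26.25
position: [502.4, 43.8, 83.5]
ee_rot: [-0.144, 0.989, 0.008, 0.011]
contact_force: [-0.3, -1.5, 1.4]
gripper_width: 12.1
```

Emit:
send_rows([
  [[0, 0, 0.1, 0, 0.05]],
])

```text
clock: 26.33
position: [502.6, 43.7, 82.5]
ee_rot: [-0.144, 0.989, 0.008, 0.011]
contact_force: [0.2, -1.4, 0.9]
gripper_width: 12.4
```

Emit:
send_rows([
  [[0, 0, 0.1, 0, 0.05]],
])

```text
clock: 26.42
position: [502.9, 43.7, 81.7]
ee_rot: [-0.144, 0.989, 0.008, 0.012]
contact_force: [1.5, -1.9, 2.6]
gripper_width: 12.0
```

Emit:
send_rows([
  [[0, 0, 0.1, 0, 0.05]],
])

```text
clock: 26.5
position: [503.2, 43.7, 80.9]
ee_rot: [-0.144, 0.989, 0.008, 0.012]
contact_force: [0.3, -1.4, 2.9]
gripper_width: 12.4
```

Emit:
send_rows([
  [[0.02, 0, 0.1, 0, 0.05]],
])

```text
clock: 26.58
position: [503.5, 43.7, 80.4]
ee_rot: [-0.145, 0.989, 0.008, 0.012]
contact_force: [-0.1, -1.9, 3.9]
gripper_width: 11.8
```

Emit:
send_rows([
  [[0.02, 0, 0.1, 0, 0.05]],
])

```text
clock: 26.67
position: [503.9, 43.7, 79.9]
ee_rot: [-0.145, 0.989, 0.008, 0.013]
contact_force: [0.4, -1.0, 6.1]
gripper_width: 11.9
```

Emit:
send_rows([
  [[0.02, 0, 0.1, 0, 0.05]],
])

```text
clock: 26.75
position: [504.4, 43.8, 79.5]
ee_rot: [-0.145, 0.989, 0.008, 0.014]
contact_force: [-0.6, -1.5, 5.2]
gripper_width: 11.4
```

Emit:
send_rows([
  [[0.04, 0, 0.12, 0, 0.05]],
])

```text
clock: 26.83
position: [504.8, 43.9, 79.1]
ee_rot: [-0.145, 0.989, 0.008, 0.015]
contact_force: [0.2, -1.3, 6.9]
gripper_width: 12.1
```

Emit:
send_rows([
  [[0.04, 0, 0.12, 0, 0.05]],
])

```text
clock: 26.92
position: [505.2, 43.9, 78.9]
ee_rot: [-0.146, 0.989, 0.008, 0.016]
contact_force: [-0.6, -2.3, 8.4]
gripper_width: 11.7
```

Emit:
send_rows([
  [[0, 0, 0, 0, 0.15], [0, 0, 0, 0, 0.3], [0, 0, 0, 0, 0.3], [0, 0, 0, 0, 0.3], [0, 0, 0, 0, 0.3]],
])

```text
clock: 27.33
position: [503.9, 44.5, 77.8]
ee_rot: [-0.145, 0.989, 0.009, 0.015]
contact_force: [-0.1, 0.6, -0.5]
gripper_width: 25.5
```

Emit:
send_rows([
  [[0, 0, -1, 0, 0.3], [0, 0, -2, 0, 0.3], [0, 0, -2, 0, 0.3], [0, 0, -2, 0, 0.3], [0, 0, 0, 0, 0.3], [0, 0, 0, 0, 0.3]],
])

```text
clock: 27.83
position: [500.6, 42.8, 151.4]
ee_rot: [-0.145, 0.989, 0.009, 0.013]
contact_force: [-0.4, -1.4, -1.2]
gripper_width: 25.7
```

```bash
python3 -c "
from h import *
go(611,-231,110,1.868);tilt()
I,D=snap('side','s15.png');I2,D2=snap('top','t15.png')
q=blob(D,'side',(503,44),80,125,30); h=np.histogram(q[:,2],np.arange(80,125,2));print(list(zip(h[1].tolist(),h[0].tolist())))
q=blob(D,'side',(503,44),8,20);print('stack foot',np.median(q,0))
spots(D,'side',[(503,44)],(105,116),14)
spots(D,'side',[(503,44)],(90,99),27)
for n,d in(('side',D),('top',D2)): spots(d,n,[(609,-230)],(71,82),14)
"
```

```text
pos [500.6  42.8 151.4] F [-0.4 -1.4 -1.2] w 25.7 t 27.8| shift cm [ -2.62 -29.45   3.82] turn -0.006 (or +3.135) j6 -1.68
tool z [ 0.0227  0.0206 -0.9995]
[(80, 16), (82, 23), (84, 19), (86, 13), (88, 14), (90, 23), (92, 51), (94, 103), (96, 42), (98, 12), (100, 2), (102, 6), (104, 5), (106, 21), (108, 12), (110, 7), (112, 0), (114, 0), (116, 0), (118, 0), (120, 0), (122, 0)]
stack foot [485.05401541  62.54191602  12.68451273]
side (503, 44) mean [502.1  43.9] circ [502.8  43. ] median z 108.0 41
side (503, 44) mean [498.9  47.7] circ [502.8  43.8] median z 94.8 204
side (609, -230) mean [ 607.5 -227.6] circ [ 608.4 -228.9] median z 75.1 18
top (609, -230) mean [ 611.2 -231.5] circ [ 611.1 -230.6] median z 76.0 26
```

Emit:
send_rows([
  [[-0.2, -2.0, 0, 0, 0.3], [-0.22, -2.8, 0, 0, 0.3], [-0.22, -2.8, 0, 0, 0.3], [-0.22, -2.8, 0, 0, 0.3], [-0.22, -2.8, 0, 0, 0.3], [-0.22, -2.8, 0, 0, 0.3], [-0.22, -2.8, 0, 0, 0.3], [-0.22, -2.8, 0, 0, 0.3], [-0.22, -2.8, 0, 0, 0.3], [-0.22, -2.3, 0, 0, 0.3]],
])

```text
clock: 28.77
position: [595.8, -213.2, 136.2]
ee_rot: [-0.149, 0.989, 0.011, 0.002]
contact_force: [0.3, -0.0, 0.1]
gripper_width: 25.7
```

Emit:
send_rows([
  [[0, -0.5, 0, 0, 0.3], [0, 0, 0, 0, 0.3], [0, 0, 0, 0, 0.3]],
])

```text
clock: 29.02
position: [596.1, -222.2, 130.7]
ee_rot: [-0.146, 0.989, 0.012, -0.002]
contact_force: [-0.6, -0.9, -0.3]
gripper_width: 26.1
```

```bash
python3 -c "
from h import *
go(610,-230,62,1.868);tilt()"
```

```text
pos [ 596.1 -222.2  130.7] F [-0.6 -0.9 -0.3] w 26.1 t 29.0| shift cm [-1.1  -1.31  6.84] turn -0.004 (or +3.137) j6 -1.15
tool z [-0.0068  0.023  -0.9997]
```

Emit:
send_rows([
  [[-0.5, -0.6, 0.5, 0, 0.3], [-0.5, -0.6, 1.2, 0, 0.3], [0, 0, 1.2, 0, 0.3], [0, 0, 1.2, 0, 0.3], [0, 0, 1.2, 0, 0.3], [0, 0, 0.6, 0, 0.3], [0, 0, 0, 0, 0.3]],
])

```text
clock: 29.6
position: [609.9, -224.0, 64.5]
ee_rot: [-0.15, 0.989, 0.013, -0.003]
contact_force: [-1.3, -0.3, -0.8]
gripper_width: 25.5
```

```bash
python3 -c "
from h import *
go(610,-230,47,1.868);tilt()"
```

```text
pos [ 609.9 -224.    64.5] F [-1.3 -0.3 -0.8] w 25.5 t 29.6| shift cm [ 0.17 -0.62  1.73] turn 0.003 (or -3.138) j6 -1.14
tool z [-0.0098  0.0246 -0.9997]
```

Emit:
send_rows([
  [[0.05, -0.35, 0, 0, 0.3], [0.05, -0.25, 0.4, 0, 0.3], [0, 0, 0.6, 0, 0.3], [0, 0, 0.5, 0, 0.3], [0, 0, 0, 0, 0.3]],
])

```text
clock: 30.02
position: [612.2, -229.4, 48.9]
ee_rot: [-0.151, 0.989, 0.012, -0.002]
contact_force: [0.0, 0.2, -0.4]
gripper_width: 25.7
```

```bash
python3 -c "
from h import *
go(610,-230,47,1.868);tilt()"
```

```text
pos [ 612.2 -229.4   48.9] F [ 0.   0.2 -0.4] w 25.7 t 30.0| shift cm [0.22 0.01 0.19] turn 0.005 (or -3.136) j6 -1.13
tool z [-0.0074  0.0239 -0.9997]
```

Emit:
send_rows([
  [[0.2, 0, 0.15, 0, 0.3], [0, 0, 0, 0, 0.05], [0, 0, 0, 0, 0.05], [0, 0, 0, 0, 0.05], [0, 0, 0, 0, 0.05], [0, 0, 0, 0, 0.05]],
])

```text
clock: 30.52
position: [610.3, -230.4, 48.1]
ee_rot: [-0.151, 0.989, 0.012, -0.001]
contact_force: [-0.5, 0.4, -0.2]
gripper_width: 11.3
```

Emit:
send_rows([
  [[0, 0, -0.6, 0, 0.05], [0, 0, -1.2, 0, 0.05], [0, 0, -1.4, 0, 0.05], [0, 0, -1.4, 0, 0.05], [0, 0, -1.4, 0, 0.05], [0, 0, -1.4, 0, 0.05], [0, 0, -1.4, 0, 0.05], [0, 0, -1.4, 0, 0.05], [0, 0, -1.4, 0, 0.05], [0, 0, -1, 0, 0.05]],
])

```text
clock: 31.35
position: [610.6, -233.7, 187.2]
ee_rot: [-0.151, 0.988, 0.011, -0.001]
contact_force: [0.9, -0.1, -0.9]
gripper_width: 11.6
```

Emit:
send_rows([
  [[0, 0, 0, 0, 0.05], [0, 0, 0, 0, 0.05]],
])

```text
clock: 31.52
position: [612.1, -234.2, 192.0]
ee_rot: [-0.151, 0.988, 0.01, 0.003]
contact_force: [0.9, -0.7, -0.5]
gripper_width: 11.8
```

```bash
python3 -c "
from h import *
go(502,44,170,1.868);tilt()"
```

```text
pos [ 612.1 -234.2  192. ] F [ 0.9 -0.7 -0.5] w 11.8 t 31.5| shift cm [ 2.23 29.79  2.75] turn 0.006 (or -3.136) j6 -1.13
tool z [ 0.003   0.0207 -0.9998]
```

Emit:
send_rows([
  [[0.2, 2.0, 0, 0, 0.05], [0.22, 2.8, 0, 0, 0.05], [0.22, 2.8, 0, 0, 0.05], [0.22, 2.8, 0, 0, 0.05], [0.22, 2.8, 0, 0, 0.05], [0.22, 2.8, 0, 0, 0.05], [0.22, 2.8, 0, 0, 0.05], [0.22, 2.8, 0, 0, 0.05], [0.22, 2.8, 0, 0, 0.05], [0.22, 2.5, 0, 0, 0.05]],
])

```text
clock: 32.35
position: [503.2, 21.7, 188.3]
ee_rot: [-0.145, 0.989, 0.011, -0.004]
contact_force: [1.4, 0.5, -0.2]
gripper_width: 11.5
```

Emit:
send_rows([
  [[0.05, 1.0, 0, 0, 0.05], [0, 0, 0, 0, 0.05], [0, 0, 0, 0, 0.05]],
])

```text
clock: 32.6
position: [496.8, 34.7, 187.3]
ee_rot: [-0.149, 0.989, 0.011, -0.006]
contact_force: [-0.6, 0.9, -0.3]
gripper_width: 11.7
```

```bash
cat >> h.py <<'E'
def held(fo,f):
    "centre of the held cover (side view, relative to the spare at 503,44); fo = TCP z minus foot z"
    I,D=snap('side',f); p=arm.read_state()['position']; f=p[2]-fo; D0=np.load('pics/side0.npy')
    for lo,hi in((8,20),(20,35),(35,48)):
        a=blob(D0,'side',(503,44),lo,hi); b=blob(D,'side',p[:2],f+lo,f+hi,36)
        print(len(a),len(b),(np.median(b,0)-np.median(a,0)+[503,44,-f]).round(1))
E
python3 -c "
from h import *
go(502,44,145,1.868);tilt();held(36,'s16.png')"
```

```text
pos [496.8  34.7 187.3] F [-0.6  0.9 -0.3] w 11.7 t 32.6| shift cm [-0.8   0.64  4.24] turn 0.001 (or -3.140) j6 -1.64
tool z [-0.0152  0.0198 -0.9997]
98 128 [4.968e+02 3.320e+01 4.000e-01]
119 159 [498.   34.4  -0. ]
97 125 [4.975e+02 3.420e+01 4.000e-01]
```

Emit:
send_rows([
  [[-0.4, 0.5, 0.5, 0, 0.05], [-0.35, 0.35, 1.0, 0, 0.05], [0, 0, 1.0, 0, 0.05], [0, 0, 0.5, 0, 0.05], [0, 0, 0, 0, 0.05], [0, 0, 0, 0, 0.05]],
])

```text
clock: 33.15
position: [503.4, 42.7, 152.3]
ee_rot: [-0.145, 0.989, 0.01, -0.008]
contact_force: [0.2, -1.0, -0.5]
gripper_width: 11.5
```

```bash
python3 -c "
from h import *
go(502.5,44.7,112,1.868);tilt();held(36,'s17.png')"
```

```text
pos [503.4  42.7 152.3] F [ 0.2 -1.  -0.5] w 11.5 t 33.1| shift cm [-0.02  0.13  4.04] turn -0.007 (or +3.135) j6 -1.66
tool z [-0.0179  0.0186 -0.9997]
98 120 [5.027e+02 4.130e+01 4.000e-01]
119 144 [ 5.043e+02  4.180e+01 -3.000e-01]
97 121 [5.046e+02 4.200e+01 5.000e-01]
```

Emit:
send_rows([
  [[-0.1, 0.2, 0, 0, 0.05], [0, 0, 1.0, 0, 0.05], [0, 0, 1.0, 0, 0.05], [0, 0, 1.0, 0, 0.05], [0, 0, 0.5, 0, 0.05], [0, 0, 0, 0, 0.05]],
])

```text
clock: 33.7
position: [504.7, 46.0, 116.2]
ee_rot: [-0.144, 0.989, 0.011, -0.005]
contact_force: [-0.3, 0.0, -0.2]
gripper_width: 11.7
```

```bash
python3 -c "
from h import *
go(502.5,44.7,104,1.868);tilt()"
```

```text
pos [504.7  46.  116.2] F [-0.3  0.  -0.2] w 11.7 t 33.7| shift cm [ 0.24 -0.09  1.22] turn -0.008 (or +3.134) j6 -1.66
tool z [-0.0134  0.0203 -0.9997]
```

Emit:
send_rows([
  [[0.15, -0.08, 0.4, 0, 0.05], [0, 0, 0.4, 0, 0.05], [0, 0, 0.3, 0, 0.05], [0, 0, 0, 0, 0.05]],
])

```text
clock: 34.03
position: [503.9, 45.2, 104.9]
ee_rot: [-0.144, 0.989, 0.011, -0.004]
contact_force: [0.5, -0.7, 0.5]
gripper_width: 11.7
```

Emit:
send_rows([
  [[0, 0, 0.1, 0, 0.05]],
])

```text
clock: 34.12
position: [504.3, 45.2, 104.2]
ee_rot: [-0.145, 0.989, 0.011, -0.004]
contact_force: [0.6, -0.4, 1.9]
gripper_width: 11.7
```

Emit:
send_rows([
  [[0, 0, 0.1, 0, 0.05]],
])

```text
clock: 34.2
position: [504.8, 45.3, 103.6]
ee_rot: [-0.145, 0.989, 0.011, -0.003]
contact_force: [-0.7, 0.3, 1.8]
gripper_width: 11.5
```

Emit:
send_rows([
  [[0, 0, 0.1, 0, 0.05]],
])

```text
clock: 34.28
position: [505.3, 45.4, 103.2]
ee_rot: [-0.145, 0.989, 0.011, -0.002]
contact_force: [-1.1, 0.0, 3.1]
gripper_width: 12.0
```

Emit:
send_rows([
  [[0.06, 0, 0.1, 0, 0.05]],
])

```text
clock: 34.37
position: [505.5, 45.4, 103.0]
ee_rot: [-0.145, 0.989, 0.011, -0.001]
contact_force: [-0.5, -0.2, 3.3]
gripper_width: 12.0
```

Emit:
send_rows([
  [[0.06, 0, 0.1, 0, 0.05]],
])

```text
clock: 34.45
position: [505.6, 45.5, 102.7]
ee_rot: [-0.145, 0.989, 0.011, -0.001]
contact_force: [-0.3, 0.2, 5.0]
gripper_width: 11.7
```

Emit:
send_rows([
  [[0.06, 0, 0.1, 0, 0.05]],
])

```text
clock: 34.53
position: [505.7, 45.4, 102.4]
ee_rot: [-0.145, 0.989, 0.011, 0.0]
contact_force: [-1.1, -0.3, 5.0]
gripper_width: 11.4
```

Emit:
send_rows([
  [[0.06, 0, 0.1, 0, 0.05]],
])

```text
clock: 34.62
position: [505.8, 45.5, 102.2]
ee_rot: [-0.146, 0.989, 0.011, 0.001]
contact_force: [-0.3, -0.4, 6.4]
gripper_width: 12.0
```

Emit:
send_rows([
  [[0.06, 0, 0.14, 0, 0.05]],
])

```text
clock: 34.7
position: [506.0, 45.5, 101.7]
ee_rot: [-0.146, 0.989, 0.011, 0.002]
contact_force: [-1.3, 0.8, 7.9]
gripper_width: 11.8
```

Emit:
send_rows([
  [[0.06, 0, 0.14, 0, 0.05]],
])

```text
clock: 34.78
position: [506.4, 45.6, 101.5]
ee_rot: [-0.146, 0.989, 0.011, 0.004]
contact_force: [-0.5, -0.1, 9.1]
gripper_width: 11.7
```

Emit:
send_rows([
  [[0.06, 0, 0.14, 0, 0.05]],
])

```text
clock: 34.87
position: [506.8, 45.6, 101.3]
ee_rot: [-0.147, 0.989, 0.011, 0.005]
contact_force: [-1.4, 0.1, 8.1]
gripper_width: 11.4
```

Release, rise, measure the stack and the carrier.

Emit:
send_rows([
  [[0, 0, 0, 0, 0.15], [0, 0, 0, 0, 0.3], [0, 0, 0, 0, 0.4], [0, 0, 0, 0, 0.4], [0, 0, 0, 0, 0.4]],
])

```text
clock: 35.28
position: [505.4, 45.5, 100.2]
ee_rot: [-0.146, 0.989, 0.011, 0.004]
contact_force: [0.3, 0.4, 0.2]
gripper_width: 34.2
```

Emit:
send_rows([
  [[0, 0, -1, 0, 0.4], [0, 0, -1.5, 0, 0.4], [0, 0, -1.5, 0, 0.4], [0, 0, -1.5, 0, 0.4], [0, 0, -1.5, 0, 0.4], [0, 0, 0, 0, 0.4], [0, 0, 0, 0, 0.4]],
])

```text
clock: 35.87
position: [503.8, 43.2, 174.1]
ee_rot: [-0.146, 0.989, 0.011, 0.002]
contact_force: [-0.4, -0.2, -0.3]
gripper_width: 34.7
```

```bash
python3 -c "
from h import *
go(565,-210,110);tilt()
I,D=snap('side','s18.png');I2,D2=snap('top','t18.png')
q=blob(D,'side',(503,44),100,145,30); h=np.histogram(q[:,2],np.arange(100,145,2));print(list(zip(h[1].tolist(),h[0].tolist())))
q=blob(D,'side',(503,44),8,20);print('stack foot',np.median(q,0))
spots(D,'side',[(503,44)],(111,121),27); spots(D,'side',[(503,44)],(125,137),14)
# rim heights: steps in the outline, columns through stack centre
cv2.imwrite('pics/s18c.png',np.hstack([cv2.resize(I[200:320,210:310],(400,480),interpolation=2),cv2.resize(np.clip(I2[190:270,280:360]*1.5,0,255).astype(np.uint8),(400,480),interpolation=2)]))
"
```

```text
pos [503.8  43.2 174.1] F [-0.4 -0.2 -0.3] w 34.7 t 35.9| shift cm [  1.48 -26.14   5.85]
tool z [ 2.000e-04  2.200e-02 -9.998e-01]
[(100, 13), (102, 20), (104, 17), (106, 15), (108, 17), (110, 13), (112, 24), (114, 37), (116, 116), (118, 50), (120, 5), (122, 4), (124, 5), (126, 7), (128, 13), (130, 20), (132, 9), (134, 0), (136, 0), (138, 0), (140, 0), (142, 0)]
stack foot [486.69906367  63.30682939  12.73228217]
side (503, 44) mean [499.9  48.6] circ [504.3  45.3] median z 116.9 225
side (503, 44) mean [503.5  45.5] circ [504.   43.8] median z 130.5 50
```

View pics/s18c.png

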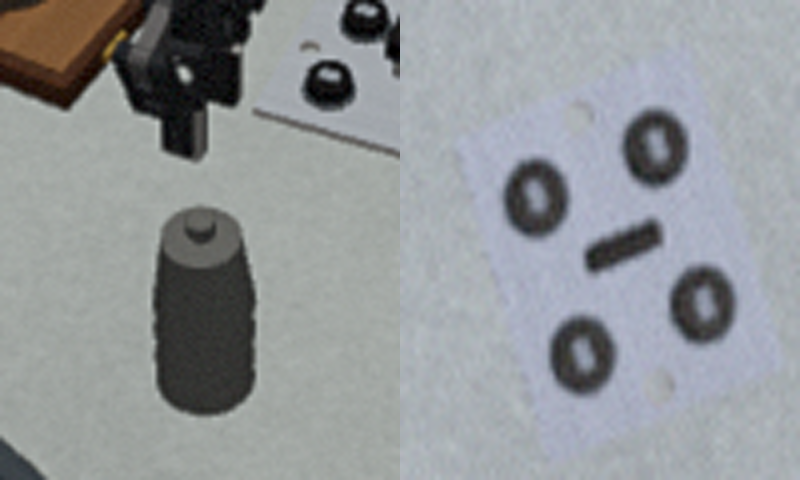

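Stack upright (top knob at 130 mm, offsets averaging 21.6 mm), all four specimens bare, carrier not yet disturbed. Next is its pose.

```bash
cat >> h.py <<'E'
def carrier(I,u0=280,u1=366,v0=190,v1=275,show=True):
    g=cv2.cvtColor(I,cv2.COLOR_BGR2GRAY); m=np.zeros(g.shape,np.uint8); m[v0:v1,u0:u1]=g[v0:v1,u0:u1]<70
    S=[];B=None
    for c in cv2.findContours(m,0,2)[0]:
        a=cv2.contourArea(c)
        if a<30: continue
        r=cv2.minAreaRect(c); asp=max(r[1])/min(r[1]); M=cv2.moments(c); cc_=(M['m10']/M['m00'],M['m01']/M['m00'])
        if asp>2: B=ray("top",*cc_,50)[:2]
        else: S.append(ray("top",*cc_,18)[:2])
    S=np.array(S); print("specimens",S.round(1).tolist(),"bar",B)
    ctr=S.mean(0); s=S[np.argsort(np.arctan2(*(S-ctr).T[::-1]))]
    # long (x) sides are 72, short (y) 66: the plate's x axis from pair sums; try both pairings
    for k in(0,1):
        e=(s[(k)%4]-s[(k+1)%4]+s[(k+3)%4]-s[(k+2)%4])/2; print("edge len",np.linalg.norm(e).round(1),"dir",np.arctan2(e[1],e[0]).round(4))
    print("centre",ctr.round(1)); return ctr
E
python3 -c "
from h import *
I=cv2.imread('pics/t18.png'); carrier(I)
b,g,r=[I[...,i].astype(int) for i in range(3)]
D=np.load('pics/t18.npy'); P=pts('top',D)
m=(P[...,2]>45)&(P[...,2]<65)&(abs(P[...,0]-565)<40)&(abs(P[...,1]+210)<40); q=P[m]; print('bar',q.mean(0),len(q))
D=np.load('pics/s18.npy'); P=pts('side',D)
m=(P[...,2]>48)&(P[...,2]<65)&(abs(P[...,0]-565)<40)&(abs(P[...,1]+210)<40); q=P[m]; print('bar side',q.mean(0),len(q))
# pegs
for u,v,n in((129,236,'a'),(125.5,287,'b')):
    v,u=int(round(v)),int(round(u)); w=I[v-5:v+6,u-5:u+6].astype(float).sum(2); w=np.clip(w-np.median(w)-60,0,None); yy,xx=np.mgrid[v-5:v+6,u-5:u+6]; c=(xx*w).sum()/w.sum(),(yy*w).sum()/w.sum(); print(n,np.round(c,2),ray('top',*c,102).round(1))
"
```

```text
specimens [[521.7, -189.6], [541.8, -252.1], [589.7, -167.6], [609.5, -230.0]] bar [ 565.97456343 -210.05868619]
edge len 71.4 dir -2.8276
edge len 65.6 dir -1.2621
centre [ 565.7 -209.8]
bar [ 566.63383444 -210.57857585   54.1102149 ] 74
bar side [ 562.43410564 -207.14958456   53.27350472] 59
a [128.6 234.5] [564.6 267.2 102. ]
b [129.11 284.79] [443.8 264.7 102. ]
```

```bash
python3 -c "
from h import *
Is=[cv2.imread('pics/%s.png'%f).astype(float) for f in('top0','t18','t15','t10','t9','t2','t1')]
I=np.mean(Is,0).sum(2)/3
S=np.mean([cv2.imread('pics/%s.png'%f).astype(float) for f in('side0','s1','s2','s3','s4','s5','s6','s7')],0).sum(2)/3
def peg(I,n,u,v,z,k=4):
    w=I[v-k:v+k+1,u-k:u+k+1]; w=np.clip(w-np.median(w)-12,0,None); yy,xx=np.mgrid[v-k:v+k+1,u-k:u+k+1]; c=(xx*w).sum()/w.sum(),(yy*w).sum()/w.sum(); print(n,np.round(c,2),ray(n,*c,z).round(1)); return ray(n,*c,z)
a=peg(I,'top',130,235,103);b=peg(I,'top',126,287,103); print('ctr',(a+b)/2,'dir',np.arctan2(*(a-b)[1::-1]),np.linalg.norm(a-b))
print(S[310:335,180:192].max(), np.argwhere(S[310:370,170:215]>S[310:370,170:215].max()-40)[:10]+[310,170])
a2=peg(S,'side',164,322,100);b2=peg(S,'side',201,360,100);print('ctr',(a2+b2)/2,'dir',np.arctan2(*(a2-b2)[1::-1]),np.linalg.norm(a2-b2))
# seat plate rectangle from top depth
D=np.mean([np.load('pics/%s.npy'%f) for f in('top0','t18','t15','t10','t9')],0); P=pts('top',D)
m=(P[...,2]>80)&(P[...,2]<100)&(P[...,0]>400)&(P[...,0]<600)&(P[...,1]>170)&(P[...,1]<370)
r=cv2.minAreaRect(P[m][:,:2].astype(np.float32)); print('seat',r)
print(carrier(cv2.imread('pics/top0.png')) is None)
" 2>&1 | head -40
```

```text
top [128.69 234.66] [564.2 266.7 103. ]
top [124.37 286.48] [440.1 275.8 103. ]
ctr [502.15251002 271.23115827 103.        ] dir -0.07313087672926374 124.37589986984588
75.875 [[310 212]
 [310 213]
 [310 214]
 [311 213]
 [311 214]
 [312 214]
 [357 200]
 [358 199]
 [358 200]]
side [160.11 319.11] [557.5 267.6 100. ]
side [200.19 358.83] [439.2 275.1 100. ]
ctr [498.39657148 271.36464665 100.        ] dir -0.0631371221829721 118.53666936193015
seat ((543.658935546875, 267.45208740234375), (141.46240234375, 80.74604797363281), 88.69873809814453)
specimens [[516.0, -179.8], [541.6, -252.2], [577.3, -161.5], [601.4, -222.8]] bar [ 565.60098145 -210.05779179]
edge len 65.1 dir -2.7664
edge len 71.3 dir -1.215
centre [ 559.1 -204. ]
False
```

Emit:
send_rows([
  [[0.1, -2.0, 0, 0, 0.5], [0.15, -2.8, 0, 0, 0.5], [0.15, -2.8, 0, 0, 0.5], [0.15, -2.8, 0, 0, 0.5], [0.15, -2.8, 0, 0, 0.5], [0.15, -2.8, 0, 0, 0.5], [0.15, -2.8, 0, 0, 0.5], [0.15, -2.8, 0, 0, 0.5], [0.15, -2.5, 0, 0, 0.5], [0.1, -1.5, 0, 0, 0.5]],
])

```text
clock: 36.8
position: [561.5, -213.4, 156.7]
ee_rot: [-0.15, 0.989, 0.013, -0.008]
contact_force: [0.3, -0.3, 0.5]
gripper_width: 42.8
```

Emit:
send_rows([
  [[0, 0, 0, -0.05, 0.5], [0, 0, 0, -0.1, 0.5], [0, 0, 0, -0.12, 0.5], [0, 0, 0, -0.12, 0.5], [0, 0, 0, -0.12, 0.5], [0, 0, 0, -0.12, 0.5], [0, 0, 0, -0.12, 0.5], [0, 0, 0, -0.12, 0.5], [0, 0, 0, -0.12, 0.5], [0, 0, 0, -0.12, 0.5]],
])

```text
clock: 37.63
position: [554.3, -217.4, 140.3]
ee_rot: [-0.662, 0.749, 0.027, -0.009]
contact_force: [0.4, -0.0, -0.6]
gripper_width: 42.5
```

Emit:
send_rows([
  [[0, 0, 0, -0.12, 0.5], [0, 0, 0, -0.12, 0.5], [0, 0, 0, -0.1, 0.5], [0, 0, 0, -0.05, 0.5], [0, 0, 0, 0, 0.5], [0, 0, 0, 0, 0.5]],
])

```text
clock: 38.13
position: [550.0, -216.4, 132.1]
ee_rot: [0.801, -0.598, -0.035, 0.007]
contact_force: [0.3, 0.6, 0.3]
gripper_width: 42.5
```

```bash
python3 -c "
from h import *
go(565.7,-209.8,60,0.311);tilt()"
```

```text
pos [ 550.  -216.4  132.1] F [0.3 0.6 0.3] w 42.5 t 38.1| shift cm [ 0.16 -2.07  7.11] turn -0.022 (or +3.119) j6 0.42
tool z [-0.0645  0.0319 -0.9974]
```

Emit:
send_rows([
  [[0, 0, -0.5, 0, 0.5], [0, 0, -0.5, 0, 0.5], [0, 0, -0.5, 0, 0.5], [0, 0, -0.5, 0, 0.5], [0, 0, -0.5, 0, 0.5], [0, 0, -0.5, 0, 0.5], [0, 0, -0.5, 0, 0.5], [0, 0, -0.5, 0, 0.5], [0, 0, -0.5, 0, 0.5], [0, 0, -0.5, 0, 0.5]],
])

```text
clock: 38.97
position: [553.0, -218.0, 186.1]
ee_rot: [0.799, -0.6, -0.036, 0.007]
contact_force: [0.8, -0.1, 0.2]
gripper_width: 42.6
```

Emit:
send_rows([
  [[0, 0, -0.5, 0, 0.5], [0, 0, -0.5, 0, 0.5], [0, 0, -0.5, 0, 0.5], [0, 0, -0.5, 0, 0.5], [0, 0, 0, 0, 0.5], [0, 0, 4, 0, 0.5], [0, 0, 4, 0, 0.5], [0, 0, 0, 0, 0.5], [0, 0, 0, 0, 0.5]],
])

```text
clock: 39.72
position: [552.7, -217.4, 131.9]
ee_rot: [0.8, -0.6, -0.031, 0.005]
contact_force: [0.7, -0.5, 1.5]
gripper_width: 42.9
```

Emit:
send_rows([
  [[0, 0, -0.5, 0, 0.5], [0, 0, -0.5, 0, 0.5], [0, 0, -0.5, 0, 0.5], [0, 0, -0.5, 0, 0.5], [0, 0, -0.5, 0, 0.5], [0, 0, -0.5, 0, 0.5], [0, 0, -0.5, 0, 0.5], [0, 0, -0.5, 0, 0.5], [0, 0, -0.5, 0, 0.5], [0, 0, -0.5, 0, 0.5]],
])

```text
clock: 40.55
position: [560.0, -220.4, 196.7]
ee_rot: [0.8, -0.599, -0.024, 0.003]
contact_force: [0.0, -1.3, 0.0]
gripper_width: 42.8
```

Emit:
send_rows([
  [[0, 0, -0.5, 0, 0.5], [0, 0, -0.5, 0, 0.5], [0, 0, -0.5, 0, 0.5], [0, 0, -0.5, 0, 0.5], [0, 0, 0, 0, 0.5], [0, 0, 4, 0, 0.5], [0, 0, 4, 0, 0.5], [0, 0, 0, 0, 0.5], [0, 0, 0, 0, 0.5]],
])

```text
clock: 41.3
position: [560.6, -220.1, 141.7]
ee_rot: [0.8, -0.599, -0.02, 0.001]
contact_force: [0.1, -0.2, 1.5]
gripper_width: 43.0
```

```bash
python3 -c "
from h import *
go(565.7,-209.8,60,0.311);tilt()"
```

```text
pos [ 560.6 -220.1  141.7] F [ 0.1 -0.2  1.5] w 43.0 t 41.3| shift cm [-0.6  -0.99  8.17] turn -0.025 (or +3.117) j6 0.41
tool z [-0.0331  0.0218 -0.9992]
```

Tilt is halving; two more cycles.

Emit:
send_rows([
  [[0, 0, -0.5, 0, 0.5], [0, 0, -0.5, 0, 0.5], [0, 0, -0.5, 0, 0.5], [0, 0, -0.5, 0, 0.5], [0, 0, -0.5, 0, 0.5], [0, 0, -0.5, 0, 0.5], [0, 0, -0.5, 0, 0.5], [0, 0, -0.5, 0, 0.5], [0, 0, -0.5, 0, 0.5], [0, 0, -0.5, 0, 0.5]],
])

```text
clock: 42.13
position: [566.3, -222.6, 206.8]
ee_rot: [0.801, -0.599, -0.013, -0.001]
contact_force: [-0.8, -0.5, -0.8]
gripper_width: 42.7
```

Emit:
send_rows([
  [[0, 0, -0.5, 0, 0.5], [0, 0, -0.5, 0, 0.5], [0, 0, -0.5, 0, 0.5], [0, 0, -0.5, 0, 0.5], [0, 0, 0, 0, 0.5], [0, 0, 4, 0, 0.5], [0, 0, 4, 0, 0.5], [0, 0, 0, 0, 0.5], [0, 0, 0, 0, 0.5]],
])

```text
clock: 42.88
position: [568.2, -222.8, 151.9]
ee_rot: [0.801, -0.598, -0.008, -0.003]
contact_force: [-0.1, -0.8, 0.2]
gripper_width: 42.5
```

```bash
python3 -c "
from h import *
go(565.7,-209.8,60,0.311);tilt();I,D=snap('side','s19.png')
D=np.load('pics/s19.npy'); P=pts('side',D)
m=(P[...,2]>48)&(P[...,2]<62)&(abs(P[...,0]-565)<60)&(abs(P[...,1]+210)<60); q=P[m]; print('bar side',q.mean(0),len(q))"
```

```text
pos [ 568.2 -222.8  151.9] F [-0.1 -0.8  0.2] w 42.5 t 42.9| shift cm [-1.16 -0.18  9.21] turn -0.023 (or +3.118) j6 0.41
tool z [-0.0103  0.0146 -0.9998]
bar side [ 562.283837   -206.50691409   53.62062655] 60
```

Emit:
send_rows([
  [[-0.6, -0.1, 1.0, -0.02, 0.5], [-0.5, -0.1, 2.0, 0, 0.5], [0, 0, 2.0, 0, 0.5], [0, 0, 2.0, 0, 0.5], [0, 0, 1.0, 0, 0.5], [0, 0, 0, 0, 0.5], [0, 0, 0, 0, 0.5]],
])

```text
clock: 43.52
position: [574.4, -209.7, 79.8]
ee_rot: [0.809, -0.587, 0.001, -0.007]
contact_force: [0.6, -0.3, -0.2]
gripper_width: 42.5
```

```bash
python3 -c "
from h import *
go(565.7,-209.8,13,0.311);tilt()"
```

```text
pos [ 574.4 -209.7   79.8] F [ 0.6 -0.3 -0.2] w 42.5 t 43.5| shift cm [-0.22  0.91  6.67] turn 0.004 (or -3.137) j6 0.42
tool z [ 0.01    0.0109 -0.9999]
```

Emit:
send_rows([
  [[-0.1, 0.45, 0.3, 0, 0.5], [-0.1, 0.45, 0.8, 0, 0.5], [0, 0, 0.8, 0, 0.5], [0, 0, 0.8, 0, 0.5], [0, 0, 0.4, 0, 0.5], [0, 0, 0, 0, 0.5]],
])

```text
clock: 44.02
position: [567.7, -211.0, 50.9]
ee_rot: [0.81, -0.587, 0.005, -0.009]
contact_force: [-0.3, -0.3, 0.1]
gripper_width: 42.8
```

```bash
python3 -c "
from h import *
go(565.7,-209.8,13,0.311);tilt()"
```

```text
pos [ 567.7 -211.    50.9] F [-0.3 -0.3  0.1] w 42.8 t 44.0| shift cm [-0.17  0.23  3.78] turn 0.005 (or -3.136) j6 0.42
tool z [ 0.0192  0.0093 -0.9998]
```

Emit:
send_rows([
  [[-0.08, 0.12, 0.4, 0, 0.5], [-0.08, 0.12, 0.5, 0, 0.5], [0, 0, 0.5, 0, 0.5], [0, 0, 0.5, 0, 0.5], [0, 0, 0.5, 0, 0.5], [0, 0, 0.4, 0, 0.5], [0, 0, 0, 0, 0.5], [0, 0, 0, 0, 0.5]],
])

```text
clock: 44.68
position: [565.4, -210.0, 19.0]
ee_rot: [0.81, -0.587, 0.005, -0.009]
contact_force: [0.5, 0.7, 0.5]
gripper_width: 43.0
```

```bash
python3 -c "
from h import *
go(565.7,-209.8,13,0.311);tilt()"
```

```text
pos [ 565.4 -210.    19. ] F [0.5 0.7 0.5] w 43.0 t 44.7| shift cm [-0.01 -0.03  0.6 ] turn 0.005 (or -3.136) j6 0.42
tool z [ 0.0182  0.009  -0.9998]
```

Emit:
send_rows([
  [[0, 0, 0.5, 0, 0.5], [0, 0, 0, 0, 0.3], [0, 0, 0, 0, 0.2], [0, 0, 0, 0, 0.1], [0, 0, 0, 0, 0.0], [0, 0, 0, 0, 0.0], [0, 0, 0, 0, 0.0], [0, 0, 0, 0, 0.0]],
])

```text
clock: 45.35
position: [565.7, -210.0, 14.0]
ee_rot: [0.81, -0.587, 0.005, -0.009]
contact_force: [-0.1, 0.6, -1.1]
gripper_width: 10.6
```

```bash
python3 -c "
from h import *
go(565.7,-209.8,13,0.311);tilt()"
```

```text
pos [ 565.7 -210.    14. ] F [-0.1  0.6 -1.1] w 10.6 t 45.4| shift cm [-0.02 -0.    0.1 ] turn 0.005 (or -3.136) j6 0.42
tool z [ 0.0182  0.0088 -0.9998]
```

Emit:
send_rows([
  [[0, 0, -0.3, 0, 0], [0, 0, -0.5, 0, 0], [0, 0, -0.8, 0, 0], [0, 0, -1, 0, 0], [0, 0, -1, 0, 0], [0, 0, 0, 0, 0]],
])

```text
clock: 45.85
position: [560.7, -209.3, 49.1]
ee_rot: [0.809, -0.588, -0.0, -0.007]
contact_force: [1.9, -0.8, -4.7]
gripper_width: 10.7
```

```bash
python3 -c "
from h import *
go(565.7,-209.8,195,0.311);tilt();print(arm.read_state()['wrist_torque'])
I,D=snap('side','s20.png');cv2.imwrite('pics/s20c.png',cv2.resize(I[130:270,250:390],(600,600),interpolation=2))"
```

```text
pos [ 560.7 -209.3   49.1] F [ 1.9 -0.8 -4.7] w 10.7 t 45.9| shift cm [  0.07  -0.64 -14.59] turn 0.003 (or -3.139) j6 0.42
tool z [ 0.0087  0.0121 -0.9999]
[-0.13933876 -0.14858545  0.01555751]
```

View pics/s20c.png

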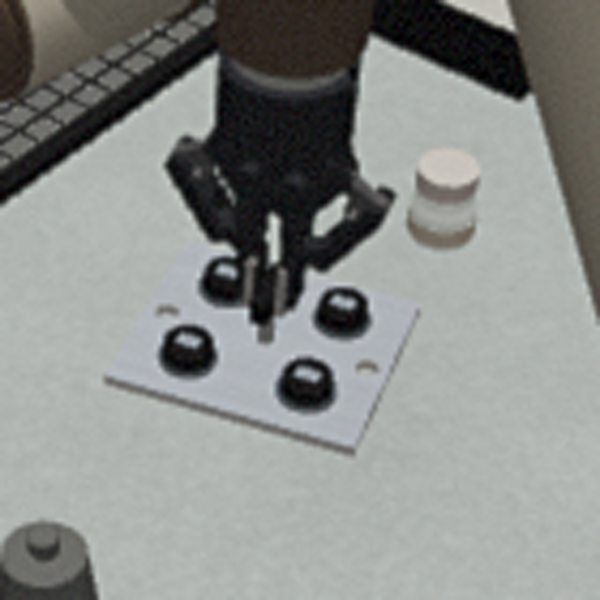

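Emit:
send_rows([
  [[0, -0.05, -1, 0, 0], [0, -0.05, -1.2, 0, 0], [0, -0.05, -1.4, 0, 0], [0, -0.05, -1.4, 0, 0], [0, -0.05, -1.4, 0, 0], [0, -0.05, -1.4, 0, 0], [0, -0.05, -1.4, 0, 0], [0, -0.05, -1.4, 0, 0], [0, 0, -1.4, 0, 0], [0, 0, -1.2, 0, 0]],
])

```text
clock: 46.73
position: [557.9, -208.2, 185.7]
ee_rot: [0.808, -0.589, -0.007, -0.006]
contact_force: [0.3, -0.8, -4.6]
gripper_width: 10.5
```

Emit:
send_rows([
  [[0, 0, -0.6, 0, 0], [0, 0, 0, 0, 0], [0, 0, 0, 0, 0]],
])

```text
clock: 46.98
position: [558.6, -208.3, 195.8]
ee_rot: [0.808, -0.589, -0.004, -0.007]
contact_force: [-0.5, -1.0, -5.7]
gripper_width: 10.5
```

```bash
python3 -c "
from h import *
go(530,271,200,-0.07);tilt()"
```

```text
pos [ 558.6 -208.3  195.8] F [-0.5 -1.  -5.7] w 10.5 t 47.0| shift cm [-46.5  -11.96   0.37] turn 0.381 (or -2.760) j6 0.41
tool z [ 0.0018  0.0165 -0.9999]
```

Emit:
send_rows([
  [[-1.2, -0.3, -0.05, 0, 0], [-2.0, -0.5, -0.05, 0, 0], [-2.4, -0.6, -0.05, 0, 0], [-2.4, -0.6, -0.05, 0, 0], [-2.4, -0.6, -0.05, 0, 0], [-2.4, -0.6, -0.05, 0, 0], [-2.4, -0.6, -0.05, 0, 0], [-2.4, -0.6, -0.05, 0, 0], [-2.4, -0.6, -0.05, 0, 0], [-2.4, -0.6, -0.05, 0, 0]],
])

```text
clock: 47.82
position: [535.2, 30.6, 194.0]
ee_rot: [0.805, -0.593, -0.013, -0.001]
contact_force: [-0.4, 1.1, -6.6]
gripper_width: 10.6
```

Emit:
send_rows([
  [[-2.4, -0.6, 0, 0, 0], [-2.4, -0.6, 0, 0, 0], [-2.4, -0.6, 0, 0, 0], [-2.4, -0.6, 0, 0, 0], [-2.4, -0.6, 0, 0, 0], [-2.4, -0.6, 0, 0, 0], [-2.4, -0.6, 0, 0, 0], [-2.4, -0.6, 0, 0, 0], [-1.2, -0.3, 0, 0, 0], [0, 0, 0, 0, 0]],
])

```text
clock: 48.65
position: [511.6, 257.0, 187.3]
ee_rot: [0.807, -0.591, -0.019, 0.007]
contact_force: [0.7, -1.0, -5.4]
gripper_width: 10.8
```

```bash
python3 -c "
from h import *
go(502.2,271.2,170,-0.07);tilt()"
```

```text
pos [511.6 257.  187.3] F [ 0.7 -1.  -5.4] w 10.8 t 48.6| shift cm [-1.6   0.41  1.78] turn 0.377 (or -2.764) j6 -0.41
tool z [-0.0379  0.0116 -0.9992]
```

Emit:
send_rows([
  [[0, 0, -0.5, 0.047, 0], [0, 0, -0.5, 0.047, 0], [0, 0, -0.5, 0.047, 0], [0, 0, -0.5, 0.047, 0], [0, 0, -0.5, 0.047, 0], [0, 0, -0.5, 0.047, 0], [0, 0, -0.5, 0.047, 0], [0, 0, -0.5, 0.047, 0], [0, 0, -0.5, 0, 0], [0, 0, -0.5, 0, 0]],
])

```text
clock: 49.48
position: [505.9, 249.6, 228.8]
ee_rot: [-0.675, 0.738, 0.019, -0.023]
contact_force: [0.4, -0.0, -5.2]
gripper_width: 10.1
```

Emit:
send_rows([
  [[0, 0, -0.5, 0, 0], [0, 0, -0.5, 0, 0], [0, 0, 0, 0, 0], [0, 0, 3, 0, 0], [0, 0, 3, 0, 0], [0, 0, 0, 0, 0], [0, 0, 0, 0, 0]],
])

```text
clock: 50.07
position: [505.0, 249.5, 182.0]
ee_rot: [-0.676, 0.737, 0.018, -0.02]
contact_force: [0.5, 0.7, -4.1]
gripper_width: 10.5
```

```bash
python3 -c "
from h import *
go(502.2,271.2,170,-0.07);tilt()"
```

```text
pos [505.  249.5 182. ] F [ 0.5  0.7 -4.1] w 10.5 t 50.1| shift cm [-2.15  0.4   1.21] turn -0.016 (or +3.126) j6 -0.79
tool z [-5.340e-02 -2.000e-04 -9.986e-01]
```

Emit:
send_rows([
  [[-0.1, 0, -0.5, 0, 0], [-0.1, 0, -0.5, 0, 0], [-0.1, 0, -0.5, 0, 0], [-0.1, 0, -0.5, 0, 0], [-0.1, 0, -0.5, 0, 0], [-0.1, 0, -0.5, 0, 0], [-0.1, 0, -0.5, 0, 0], [-0.1, 0, -0.5, 0, 0], [-0.1, 0, -0.5, 0, 0], [-0.1, 0, -0.5, 0, 0]],
])

```text
clock: 50.9
position: [511.5, 261.9, 244.6]
ee_rot: [-0.676, 0.736, 0.017, -0.014]
contact_force: [0.6, 0.3, -5.2]
gripper_width: 10.1
```

Emit:
send_rows([
  [[-0.1, 0, -0.5, 0, 0], [-0.1, 0, -0.5, 0, 0], [0, 0, -0.5, 0, 0], [0, 0, -0.5, 0, 0], [0, 0, 0, 0, 0], [0, 0, 4, 0, 0], [0, 0, 4, 0, 0], [0, 0, 0, 0, 0], [0, 0, 0, 0, 0]],
])

```text
clock: 51.65
position: [512.0, 265.7, 189.9]
ee_rot: [-0.677, 0.736, 0.016, -0.01]
contact_force: [1.5, 0.9, -3.7]
gripper_width: 10.2
```

Emit:
send_rows([
  [[-0.1, 0, -0.5, 0, 0], [-0.1, 0, -0.5, 0, 0], [-0.1, 0, -0.5, 0, 0], [-0.1, 0, -0.5, 0, 0], [-0.1, 0, -0.5, 0, 0], [-0.1, 0, -0.5, 0, 0], [-0.1, 0, -0.5, 0, 0], [-0.1, 0, -0.5, 0, 0], [0, 0, -0.5, 0, 0], [0, 0, -0.5, 0, 0]],
])

```text
clock: 52.48
position: [518.4, 276.0, 255.4]
ee_rot: [-0.677, 0.736, 0.014, -0.002]
contact_force: [0.2, -0.2, -5.8]
gripper_width: 10.6
```

Emit:
send_rows([
  [[0, 0, -0.5, 0, 0], [0, 0, -0.5, 0, 0], [0, 0, -0.5, 0, 0], [0, 0, -0.5, 0, 0], [0, 0, 0, 0, 0], [0, 0, 4, 0, 0], [0, 0, 4, 0, 0], [0, 0, 0, 0, 0], [0, 0, 0, 0, 0]],
])

```text
clock: 53.23
position: [519.8, 277.9, 200.8]
ee_rot: [-0.677, 0.736, 0.013, 0.002]
contact_force: [0.5, 0.7, -3.7]
gripper_width: 10.4
```

```bash
python3 -c "
from h import *
go(502.2,271.2,150,-0.07);tilt()"
```

```text
pos [519.8 277.9 200.8] F [ 0.5  0.7 -3.7] w 10.4 t 53.2| shift cm [0.91 1.62 5.08] turn -0.012 (or +3.129) j6 -0.82
tool z [-0.0141  0.022  -0.9997]
```

Emit:
send_rows([
  [[0.4, 0.7, 0.6, 0, 0], [0.4, 0.7, 1.0, -0.01, 0], [0, 0, 1.2, 0, 0], [0, 0, 1.2, 0, 0], [0, 0, 0.6, 0, 0], [0, 0, 0, 0, 0], [0, 0, 0, 0, 0]],
])

```text
clock: 53.82
position: [511.0, 275.4, 165.2]
ee_rot: [-0.682, 0.731, 0.01, 0.01]
contact_force: [-0.8, -0.1, -5.2]
gripper_width: 10.4
```

```bash
python3 -c "
from h import *
go(502.2,271.2,125,-0.07);tilt();I,D=snap('side','s21.png');s=arm.read_state()['position'];print(proj('side',s));snap('top','t21.png')
cv2.imwrite('pics/s21c.png',cv2.resize(I[180:400,80:300],(600,600),interpolation=2))"
```

```text
pos [511.  275.4 165.2] F [-0.8 -0.1 -5.2] w 10.4 t 53.8| shift cm [0.6  0.84 4.01] turn 0.001 (or -3.141) j6 -0.82
tool z [ 0.001   0.0288 -0.9996]
[167.77695665 314.99538001]
```

```bash
cat >> h.py <<'E'
def plate(D,n,z,c,tol=5):
    "rect of plate-top points (depth) about height z near c; tilt fit too"
    P=pts(n,D); m=(abs(P[...,2]-z)<tol)&(np.hypot(P[...,0]-c[0],P[...,1]-c[1])<115)
    m=cv2.morphologyEx(m.astype(np.uint8),cv2.MORPH_OPEN,np.ones((3,3)))
    L=max(cc(n,m,100),key=lambda q:q[1])[2]; q=P[L]
    A=np.c_[q[:,:2]-c[:2],np.ones(len(q))]; k=np.linalg.lstsq(A,q[:,2],rcond=None)[0]
    r=cv2.minAreaRect(q[:,:2].astype(np.float32)); print(n,len(q),"rect",np.round(r[0],1),np.round(r[1],1),"ang",round(r[2],2),"slope",k.round(3)); return q
E
python3 -c "
from h import *
p=arm.read_state()['position']
plate(np.load('pics/s21.npy'),'side',p[2]-4,p); plate(np.load('pics/t21.npy'),'top',p[2]-4,p)
c=np.array([565.7,-209.8,0])
for f in('s19','s18'):
  plate(np.load('pics/%s.npy'%f),'side',10,c,4.5)
plate(np.load('pics/t18.npy'),'top',10,c,4)
plate(np.load('pics/side0.npy'),'side',90,np.array([502,271,0]),5)
plate(np.load('pics/top0.npy'),'top',90,np.array([502,271,0]),5)
"
```

```text
side 3279 rect [509.2 275.9] [131.3 151.3] ang 86.02 slope [-4.00000e-03  2.20000e-02  1.61577e+02]
top 1697 rect [511.5 254.3] [ 90.8 150.5] ang 86.56 slope [-6.0000e-03  1.6000e-02  1.6124e+02]
side 1509 rect [ 563.9 -208.9] [150.7 136. ] ang 18.04 slope [0.0000e+00 1.0000e-03 1.0362e+01]
side 1440 rect [ 564.  -208.3] [150.9 134. ] ang 17.92 slope [ 1.0000e-03 -2.0000e-03  1.0453e+01]
top 597 rect [ 554.5 -235. ] [111.   91.6] ang 17.85 slope [3.0000e-03 2.0000e-03 1.0326e+01]
side 5852 rect [500.5 271.7] [141.1 163.3] ang 86.45 slope [ 2.0000e-03 -1.0000e-03  9.0342e+01]
top 3417 rect [503.6 270.6] [141.9 159.6] ang 86.21 slope [ 1.0000e-03 -1.0000e-03  9.0022e+01]
```

View pics/s21c.png

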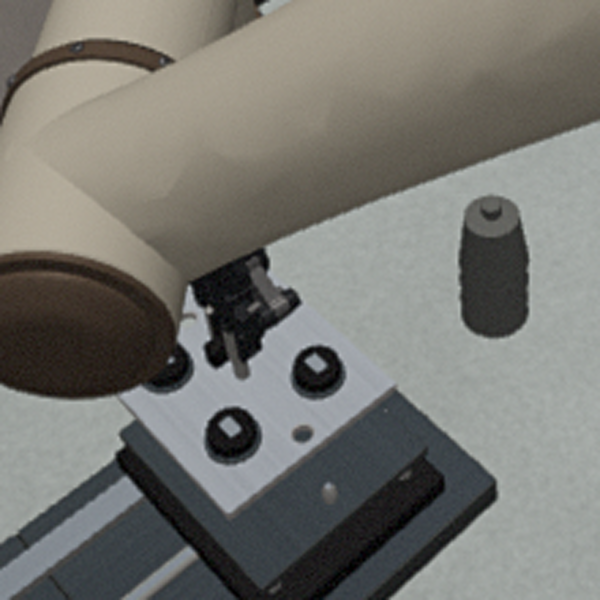

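Side view: the carrier's +x hole at crop (302,434) and its peg at (329,492). Plate-rectangle depth fits put the carrier at (509,276) and the seat at (500.5,271.7), both at about -4°, so the TCP target is (502.3,271.2).

Emit:
send_rows([
  [[0.3, 0.45, 0, 0, 0], [0.3, 0.4, 0.5, 0, 0], [0, 0, 0.6, 0, 0], [0, 0, 0.6, 0, 0], [0, 0, 0.6, 0, 0], [0, 0, 0, 0, 0], [0, 0, 0, 0, 0]],
])

```text
clock: 54.5
position: [501.6, 270.5, 141.3]
ee_rot: [-0.682, 0.731, 0.01, 0.011]
contact_force: [0.2, -0.5, -6.1]
gripper_width: 10.7
```

```bash
python3 -c "
from h import *
go(502.3,271.2,122,-0.066);tilt();I,D=snap('side','s22.png');p=arm.read_state()['position'];plate(D,'side',p[2]-4,p)"
```

```text
pos [501.6 270.5 141.3] F [ 0.2 -0.5 -6.1] w 10.7 t 54.5| shift cm [-0.02 -0.06  1.93] turn -0.003 (or +3.138) j6 -0.82
tool z [ 0.0029  0.0304 -0.9995]
side 2866 rect [477.8 272.5] [131.2 106.7] ang 85.9 slope [-1.00000e-03  2.30000e-02  1.37588e+02]
```

Emit:
send_rows([
  [[0, -0.05, 0.5, 0, 0], [0, 0, 0.5, 0, 0], [0, 0, 0.4, 0, 0], [0, 0, 0, 0, 0]],
])

```text
clock: 54.88
position: [502.7, 271.3, 126.1]
ee_rot: [-0.682, 0.731, 0.01, 0.012]
contact_force: [-0.1, 0.1, -5.9]
gripper_width: 10.4
```

```bash
python3 -c "
from h import *
go(502.3,271.2,110,-0.066);tilt();I,D=snap('side','s23.png');p=arm.read_state()['position'];plate(D,'side',p[2]-4,p)"
```

```text
pos [502.7 271.3 126.1] F [-0.1  0.1 -5.9] w 10.4 t 54.9| shift cm [0.06 0.04 1.61] turn -0.003 (or +3.138) j6 -0.82
tool z [ 0.0035  0.031  -0.9995]
side 2738 rect [476.2 273.9] [130.9 101.7] ang 86.24 slope [-2.00000e-03  2.40000e-02  1.22359e+02]
```

Emit:
send_rows([
  [[0, 0, 0.4, 0, 0], [0, 0, 0.4, 0, 0], [0, 0, 0, 0, 0]],
])

```text
clock: 55.18
position: [503.3, 271.9, 118.1]
ee_rot: [-0.682, 0.731, 0.01, 0.013]
contact_force: [0.4, -0.4, -5.3]
gripper_width: 10.9
```

Emit:
send_rows([
  [[0, 0, 0.25, 0, 0], [0, 0, 0, 0, 0]],
])

```text
clock: 55.35
position: [503.3, 272.0, 115.2]
ee_rot: [-0.682, 0.731, 0.01, 0.012]
contact_force: [-1.1, -0.3, -6.7]
gripper_width: 10.2
```

Emit:
send_rows([
  [[0, 0, 0.25, 0, 0], [0, 0, 0, 0, 0]],
])

```text
clock: 55.52
position: [503.4, 272.1, 112.6]
ee_rot: [-0.682, 0.731, 0.01, 0.013]
contact_force: [0.2, -0.6, -7.0]
gripper_width: 10.5
```

```bash
python3 -c "
from h import *
go(502.3,271.2,104,-0.066);tilt()"
```

```text
pos [503.4 272.1 112.6] F [ 0.2 -0.6 -7. ] w 10.5 t 55.5| shift cm [0.13 0.11 0.85] turn -0.003 (or +3.139) j6 -0.82
tool z [ 0.005   0.0317 -0.9995]
```

Emit:
send_rows([
  [[0.08, 0.07, 0.2, 0, 0], [0, 0, 0, 0, 0]],
])

```text
clock: 55.68
position: [502.7, 271.4, 110.4]
ee_rot: [-0.682, 0.731, 0.01, 0.013]
contact_force: [-0.0, -0.1, -6.8]
gripper_width: 10.5
```

Emit:
send_rows([
  [[0, 0, 0.2, 0, 0], [0, 0, 0, 0, 0]],
])

```text
clock: 55.85
position: [502.8, 271.5, 108.4]
ee_rot: [-0.682, 0.731, 0.01, 0.013]
contact_force: [-0.1, -1.1, -5.9]
gripper_width: 10.3
```

Emit:
send_rows([
  [[0, 0, 0.2, 0, 0], [0, 0, 0, 0, 0]],
])

```text
clock: 56.02
position: [502.8, 271.6, 106.3]
ee_rot: [-0.682, 0.731, 0.01, 0.013]
contact_force: [-0.5, -0.0, -5.3]
gripper_width: 10.4
```

Emit:
send_rows([
  [[0, 0, 0.15, 0, 0], [0, 0, 0, 0, 0]],
])

```text
clock: 56.18
position: [503.2, 272.0, 105.5]
ee_rot: [-0.682, 0.731, 0.01, 0.013]
contact_force: [-0.5, -0.4, -3.7]
gripper_width: 10.6
```

Emit:
send_rows([
  [[0.02, 0.03, 0.12, 0, 0]],
])

```text
clock: 56.27
position: [503.2, 272.2, 105.0]
ee_rot: [-0.683, 0.731, 0.009, 0.014]
contact_force: [-2.1, 1.0, 0.8]
gripper_width: 10.3
```

Emit:
send_rows([
  [[0.02, 0.03, 0.12, 0, 0]],
])

```text
clock: 56.35
position: [503.2, 272.4, 104.8]
ee_rot: [-0.683, 0.73, 0.009, 0.015]
contact_force: [-2.0, 0.2, 2.7]
gripper_width: 10.4
```

Emit:
send_rows([
  [[0.02, 0.03, 0.12, 0, 0]],
])

```text
clock: 56.43
position: [503.3, 272.4, 104.7]
ee_rot: [-0.683, 0.73, 0.009, 0.015]
contact_force: [-3.6, 0.4, 3.1]
gripper_width: 10.4
```

```bash
python3 -c "
from h import *
go(502.3,271.2,104,-0.066);tilt();I,D=snap('side','s24.png');plate(D,'side',100,np.array([502,271,0]))"
```

```text
pos [503.3 272.4 104.7] F [-3.6  0.4  3.1] w 10.4 t 56.4| shift cm [0.13 0.09 0.07] turn -0.001 (or +3.141) j6 -0.82
tool z [ 0.0098  0.0336 -0.9994]
side 2448 rect [471.2 274.7] [131.2  89.8] ang 85.71 slope [6.0000e-03 1.4000e-02 1.0108e+02]
```

Emit:
send_rows([
  [[0, 0, 0, 0, 0], [0, 0, 0, 0, 0.25], [0, 0, 0, 0, 0.4], [0, 0, 0, 0, 0.4], [0, 0, 0, 0, 0.4], [0, 0, 0, 0, 0.4]],
])

```text
clock: 56.98
position: [506.4, 274.1, 106.6]
ee_rot: [-0.683, 0.73, 0.008, 0.02]
contact_force: [-0.3, -0.5, -0.2]
gripper_width: 34.2
```

```bash
python3 -c "
from h import *
go(502.3,271.2,104,-0.066);tilt();I,D=snap('side','s25.png');plate(D,'side',100,np.array([502,271,0]))"
```

```text
pos [506.4 274.1 106.6] F [-0.3 -0.5 -0.2] w 34.2 t 57.0| shift cm [0.33 0.39 0.24] turn -0.000 (or +3.141) j6 -0.82
tool z [ 0.0175  0.039  -0.9991]
side 2501 rect [472.2 275.1] [131.2  92.3] ang 85.92 slope [ 2.00000e-03 -1.00000e-03  1.00237e+02]
```

Emit:
send_rows([
  [[0, 0.2, -0.6, 0, 0.4], [0, 0, -1, 0, 0.4], [0, 0, -1.2, 0, 0.4], [0, 0, -1.5, 0, 0.4], [0, 0, -2, 0, 0.4], [0, 0, -2, 0, 0.4], [0, 0, -2, 0, 0.4], [0, 0, -2, 0, 0.4], [0, 0, 0, 0, 0.4]],
])

```text
clock: 57.78
position: [502.2, 268.9, 241.2]
ee_rot: [-0.684, 0.73, 0.007, 0.021]
contact_force: [0.4, 0.0, 1.0]
gripper_width: 34.1
```

Emit:
send_rows([
  [[2.5, 0, 0, 0, 0.4], [3, 0, 0, 0, 0.4], [3, 0, 0, 0, 0.4], [3, 0, -0.5, 0, 0.4], [2, 0, -0.5, 0, 0.4], [0, 0, 0, 0, 0.4], [0, 0, 0, 0, 0.4], [0, 0, 0, 0, 0.4]],
])

```text
clock: 58.45
position: [492.9, 130.2, 251.5]
ee_rot: [-0.685, 0.728, 0.007, 0.027]
contact_force: [0.7, 0.8, 0.4]
gripper_width: 33.8
```

```bash
python3 -c "
from h import *
go(502.3,271.2,104,-0.066);tilt();I,D=snap('side','s26.png');T,D2=snap('top','t26.png')
c=np.array([502,271,0]);plate(D,'side',100,c);plate(D2,'top',100,c)
g=cv2.cvtColor(T,cv2.COLOR_BGR2GRAY)
spots(D,'side',[(503,44)],(111,121),27);spots(D,'side',[(503,44)],(125,137),14)
for f,a in(('mouse',(195,245,130,180)),('case',(250,305,138,182)),('jar',(385,418,217,245))):
  d=cv2.absdiff(T,cv2.imread('pics/top0.png'))[a[2]:a[3],a[0]:a[1]]; print(f,'mean diff',d.mean().round(1))
"
```

```text
pos [492.9 130.2 251.5] F [0.7 0.8 0.4] w 33.8 t 58.5| shift cm [-13.39   0.35  15.42] turn 0.003 (or -3.138) j6 -0.61
tool z [ 0.0305  0.0469 -0.9984]
side 4063 rect [502.5 272.6] [131.6 153.4] ang 86.11 slope [ 2.00000e-03 -1.00000e-03  1.00198e+02]
top 269 rect [564.4 302.2] [63.9 34.5] ang 88.41 slope [ 1.1000e-02 -4.0000e-03  9.9307e+01]
side (503, 44) mean [500.2  48.5] circ [504.5  44.5] median z 116.9 218
side (503, 44) mean [503.8  45.2] circ [504.6  44.4] median z 129.9 50
mouse mean diff 3.6
case mean diff 3.2
jar mean diff 2.7
```

```bash
python3 -c "
from h import *
for f,lo in(('side0',52),('s10',73.5),('s15',95),('s26',117)):
  D=np.load('pics/%s.npy'%f); P=pts('side',D); m=(abs(P[...,2]-lo)<3)&(np.hypot(P[...,0]-503,P[...,1]-44)<18); print(f,P[m][:,2].mean().round(2),m.sum())
"
```

```text
side0 52.25 113
s10 73.86 121
s15 95.01 113
s26 117.24 119
```

```bash
python3 -c "
from h import *
print(job.job_done())"
```

```text
the job is handed in; nothing more can be done
None
```

The job is done and handed in at about 58 s. All three dust covers are nested on the spare, and the carrier is seated on the stage.

- **Covers:** I took the three covers that were present off by their knobs and pressed each one down. The push peaked at about 16 N for the first, 8 N for the second and 9 N for the third. 16 N is above the 5–12 N light push, but well below the 25 N where wedging starts.
- **Stack:** Depth readings taken after each press give offsets of about 21.6, 21.2 and 22.2 mm, all in the snug range. The side picture after the last press shows the stack upright, and at the end its height was unchanged.
- **Carrier:** I lifted it by the grip bar. Measured tool tilt reached about 3° during the carry. After release, the plate top read 100.2 mm with a slope of 0.002 or less, which matches feet on the 90 mm seat. Its centre is within about 2 mm of the seat's in the side view.
- **Left alone:** The mouse, jar and gauge case look unchanged in the top view.

**What did not agree:**
- The visible fingertips sat about 20 mm above the reported tool point, so I set grasp heights from the images and forces.
- The tool drifted in tilt during moves, which I corrected several times.
- The second cover touched the stack off-centre with about 2 N, so I lifted it and re-centred it. The stack did not move.
- The final top view of the carrier was mostly hidden by the arm, so the seating check rests on the side camera.

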